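# Clamp a test bar with the cam knob

### The arm

A 7-joint arm with a two-finger parallel gripper is mounted at the origin on the work surface. World frame = base frame: x ahead of the robot, y to its left, z up, the work surface at z = 0. Lengths are in m, angles in rad, forces in N, time in s.
With the tool pointing down it reaches from about 0.425 to 0.925 m from the base axis. Payload 6.8 kg.
Tool frame: the origin (TCP) lies on the centre line of the jaws, within the pads' length; the fingertips stand 19 mm ahead of it and the grasp point (between the pads) is the TCP (r.tip_extent is the y of the fingertips in the tool frame, in m); y points along the fingers, z is the direction in which the jaws open and shut, and the axes are right-handed (so a half turn about y gives the same grasp; the last joint's range is limited). The gripper opens to 85 mm and grips with 20 to 120 N. Pads are 22 mm wide; open, the fingers measure 114 mm over their backs; the gripper's body (76 mm by 85 mm) begins 54 mm behind the grasp point. The pads swing forward as they close: fully open they stand 13 mm farther back than shut.
Start: joints at [-1.271, 0.477, 0.022, 1.555, -0.011, 1.109, -0.083], TCP at [0.268, 0.62, 0.25] pointing down, gripper open.
Joint ranges: [-2.96, 2.96], [-0.34, 2.1], [-1.41, 1.46], [0.24, 2.44], [-1.37, 4.51], [0.17, 1.92], [-2.96, 2.96]. Speed limits (rad/s): [2.39, 2.39, 3.14, 3.14, 3.14, 3.14, 3.14].

### API

Orientations are given as a rotation vector (axis times angle).
In Python, from bench import r gives the robot as it stands. The module is installed in compiled form; this text tells all that it offers.
- The arm moves only by the tool jog_arm, never from a script. Its argument "motion" is a list of rows, each a list of 3 entries, a list of its own where there are three numbers: the opening, from 0 (shut) to 1 (fully open), then the shift along the tool's x, y, z in m, then the turn, a rotation vector about the tool's x, y, z in degrees. A call has 1 to 10 rows; each row shifts and turns the commanded pose from where the row before left it, along the tool's axes as they then stand; what a row does not reach is not made up. A row lasts 1/12 s, in which the tool goes at most 41.7 mm and 7.16 degrees, less where a joint would pass 70% of its speed; a pose out of reach is approached as far as the arm can. A call with a gripper value outside its range is refused whole. The fingers move at their own pace and stop on an object; "force" is the grip in N (left out, the last holds). Time passes only in rows, so rows that do not move let the fingers close. It gives the time, the measured TCP pose, the force and the opening at its end, in the units of the state.
- r.get_obs(): the state, without advancing time (a new reading comes with each control period).
- r.grab_frame(name): name is "side" or "top"; returns a dict with "image" (384x512x3 uint8, red, green, blue), "range_z" (384x512 float32, m along the optical axis (not along the pixel's ray), 0 where there is no reading), "fx", "fy", "cx", "cy" (pixels), "k1" (the pictures are not rectified: a ray, as slopes to the right and down, at radius r is drawn at 1 + k1 r^2 times it, then the intrinsics apply), "xyz" and "orientation" of the camera in the world. Camera axes: x right, y down, z forward; pixel columns grow to the right and rows downward; lengths in m; the calibration is good to about 2 mm. A picture is of the moment at which its call begins.
- r.hand_in(): hands the job in, once; it reports no verdict.
The state is a dict: "clock": time; "joints": joint angles; "qvel": joint speeds; "tau": joint torques, N m; "tcp_pos": TCP position; "orientation": TCP orientation; "contact_force": force on the tool from outside, world axes, zero at the start; "moment": the same for the moment, N m; "grip_width": finger opening in m.
Only numpy, scipy, OpenCV 4.12 (cv2) and the standard library are available. Lean on these libraries where they do the work, as an engineer would, in place of code of your own. Each camera call takes 0.05 s, during which the arm holds its last target.

### The job

Slide the dog-bone test bar along its channel until it is fully home against the end stop, and only then turn the cam knob clockwise until the sprung roller drops into the cam's notch and the jaw has closed on the bar. Push and turn gently: stop turning as soon as the roller has dropped, so that it is not forced or driven out again on the far side. Let go, leaving the bar home and clamped, and do not disturb the tape, the screwdriver or the bin.

Things in the scene. Friction and masses are not known exactly. Their poses are not given: they have to be found in the camera images.
- fixture: Clamp fixture fixed to the bench, base plate 190 x 190 x 12 mm. Origin on the bench; frame in mm: x from sprung jaw across the channel to the cam, y along the channel to its open end, z up. Plate x -105..85, y -85..105. Channel bed x -63..-18, y -67..90, top z 24. Order along +x: jaw, test bar, fence, roller, cam with knob. Knob axis vertical at x 41, y 0.
- stop_face (a point): Foot of the end stop's face, at the closed (-y) end of the channel, where the bar's end must bear: fixture frame x -45, y -55, z 24 mm. Axes as the fixture's. The stop's top is at z 44 mm.
- fence_top (a point): Middle of the fence's top edge on the channel side (steel wall between channel and cam, 12 mm thick, 95 mm long, fixture frame x -30..-18, y -55..40 mm, top 44 mm above the bench). Axes as the fixture's.
- test_bar: Aluminium dog-bone bar on the bed: 110 mm long (its y), ends 30 wide x 35 long, waist 16 wide, 16 thick, 0.1 to 0.2 kg. Origin: centre of its underside. Starts 25 to 45 mm short of the stop; push its outer (+y) end face, 1 to 2 N, with shut fingertips. Home: origin at y 0 of the fixture, outer end then at y 55, clear of the fence. Clamped on the fence: x -45, z 24.
- cam_knob (a joint): Knob angle (rad), grows clockwise seen from above; starts at 0.05 to 0.2. At 0 the grip bar points 0.6 rad anticlockwise of the fixture's x. Stiff, some 0.1 to 0.2 N m, rising a little towards the notch; stays where left. The roller drops somewhere between 0.7 and 1.6 rad: the cam is set differently on its shaft each time and the setting is not given.
- knob_grip (a point): On the knob's axis, middle of its black grip bar, 71 mm above the bench. x along the bar (60 mm), y across it (14 mm), z up. The bar is 26 mm high, its top 84 mm above the bench. Below it the steel cam plate, radius 32 mm, has its top 36 mm above the bench.
- jaw (a joint): Travel (m) of sprung jaw and roller towards the cam, spring about 7 N. Starts near 0.002, falls to about 0 as the cam rises to the notch, jumps to about 0.008 when the roller drops in and the jaw closes on the bar (0.010 without bar). Then the knob has about 0.1 rad of play; turned on, it stiffens to some 0.3 N m and some 0.15 rad further the roller rides out again, back near 0.
- roller (a point): Middle of the brass follower roller, 10 mm across, 30 mm above the bench, carried by the jaw and running on the cam's rim. The cam's notch is 14 mm wide with a steep near wall and a 35 degree ramp on its far side. More than 18 N on the roller is too much.
- jaw_face (a point): Middle of the jaw's clamping face (steel bar 76 mm along the channel, 14 mm thick, fixture z 26..42 mm), on the side away from the cam; moves to +x with the jaw, from fixture x -68 mm at travel 0 to x -60 on the clamped bar.
- tape: Loose roll of tape lying flat, 90 mm across, 20 mm high; bystander. Origin: centre of its underside.
- screwdriver: Loose screwdriver with a black handle, lying on the bench along x; bystander.
- bin: Small loose blue open bin, 100 x 150 x 60 mm; bystander. Origin: centre of its underside.
Not all that is in view belongs to the job. What is meant by the test_bar is not green or pink, and is the smaller of those in its own colour.

How it is judged:
On the way, in this order (a step that is already met when the one before it is completed fails the run):
1. the bar is home within 2 mm of the end stop while the jaw is still open (y of test_bar in the frame of fixture below 0.002 m and value of joint jaw below 0.004 m), for 0.2 s.
2. the roller has dropped into the notch and the jaw closed (value of joint jaw above 0.0065 m), for 0.2 s.
At the end, for the whole second after the job is handed in: The roller is in the notch (jaw travel between 6.5 and 9.5 mm), the bar rests on the bed within 2 mm of fully home, clamped against the fence within 1.5 mm and square to it within 0.04 rad, at rest (value of joint jaw between 0.0065 and 0.0095 m and y of test_bar in the frame of fixture between -0.002 and 0.002 m and x of test_bar in the frame of fixture above -0.0465 m and z of test_bar in the frame of fixture below 0.026 m and angle between the y axis of test_bar and the y axis of fixture, either way round below 0.04 rad and linear speed of test_bar below 0.01 m/s); the robot touches nothing.
It fails at once if the roller was pressed with more than 18 N (knob forced) (contact force between jaw_c1 and anything else above 18 N).
It fails at once if the fingers pushed the test bar with more than 30 N (contact force between the fingers and test_bar above 30 N).
It fails at once if the tape was moved more than 30 mm (distance of tape from where it was at the start of the episode above 0.03 m).
It fails at once if the screwdriver was moved more than 30 mm (distance of screwdriver from where it was at the start of the episode above 0.03 m).
It fails at once if the bin was moved more than 30 mm (distance of bin from where it was at the start of the episode above 0.03 m).
It also fails if it takes over 69 s, if anything falls off the work surface, if the arm or the gripper's body presses on something with over 40 N, if the wrist force passes 120 N, or if a joint passes its speed limit or range.

## Working session

There is one attempt and no reset: what is moved stays moved. The work goes in short steps, Python scripts to look and compute and a tool call to move; the robot and the scene stay as the last step left them, time stands still between calls to the robot, and variables do not carry over. Pictures are saved under pics/ and viewed, and the job is handed in when it is done.

Besides the shell and the picture viewer there is one more tool, called by a JSON object that holds its "name" and its "arguments". jog_arm: Moves the arm, as the interface text tells. Its arguments: {"type":"object","properties":{"motion":{"type":"array","items":{"type":"array"}},"force":{"type":"number"}},"required":["motion"]}

```bash
mkdir -p pics; ls
cat > h.py <<'E'
import numpy as np, cv2
from scipy.spatial.transform import Rotation as R
from bench import r
def grab(n,save=None):
    f=r.grab_frame(n)
    if save: cv2.imwrite(save,cv2.cvtColor(f['image'],cv2.COLOR_RGB2BGR))
    np.savez('last_'+n+'.npz',**f); return f
def load(n): 
    d=np.load('last_'+n+'.npz'); return {k:d[k] for k in d}
def rot(f): return R.from_rotvec(f['orientation']).as_matrix()
def rays(f,uv):
    uv=np.atleast_2d(np.float64(uv)); p=np.c_[(uv[:,0]-f['cx'])/f['fx'],(uv[:,1]-f['cy'])/f['fy']]
    q=p.copy()
    for _ in range(20): q=p/(1+f['k1']*(q**2).sum(1,keepdims=True))
    return np.c_[q,np.ones(len(q))]
def plane(f,uv,z):
    d=rays(f,uv)@rot(f).T; o=np.array(f['xyz']); t=(z-o[2])/d[:,2]; return o+d*t[:,None]
def depth(f,uv):
    uv=np.atleast_2d(uv); z=np.array([f['range_z'][int(round(v)),int(round(u))] for u,v in uv])
    return np.array(f['xyz'])+(rays(f,uv)*z[:,None])@rot(f).T
def proj(f,P):
    c=(np.atleast_2d(P)-f['xyz'])@rot(f); q=c[:,:2]/c[:,2:]; q=q*(1+f['k1']*(q**2).sum(1,keepdims=True))
    return np.c_[q[:,0]*f['fx']+f['cx'],q[:,1]*f['fy']+f['cy']]
E
python3 - <<'E'
from h import *
for n in ('top','side'):
    f=grab(n,f'pics/{n}0.png'); print(n,f['xyz'],f['orientation'],f['fx'],f['cx'],f['cy'],f['k1'])
print(r.get_obs(), r.tip_extent)
E
```

```text
pics
top [ 0.4449107  -0.03737971  1.19590014] [-2.21192193  2.15247004 -0.08076314] 348.26465353547906 248.5086029258167 192.36998793378635 -0.04539142417313992
side [-0.09752153 -0.5925505   0.74208682] [-2.0785429   0.90577236 -0.44970604] 391.88879373131016 248.148560290359 190.82377837075296 -0.02574583701656145
{'clock': 0.1, 'joints': array([-1.27105531,  0.4777524 ,  0.02237006,  1.55635613, -0.01151587,
        1.10929789, -0.08311261]), 'qvel': array([-1.41469311e-03, -2.36161645e-03,  8.19682381e-04, -4.08365043e-04,
        2.75156669e-04, -5.17224505e-05, -3.36715031e-04]), 'tau': array([ 4.32401212e-03, -5.97756243e+01,  1.61370177e+00, -2.81953382e+01,
        1.28669967e-02,  5.03908799e-03, -9.89369994e-06]), 'tcp_pos': array([0.26754329, 0.61916288, 0.2493985 ]), 'orientation': array([-1.54869128,  0.32018228, -0.31983354]), 'contact_force': array([ 0.5750283 ,  1.05755411, -0.41385084]), 'moment': array([0.03238906, 0.02582271, 0.00535626]), 'grip_width': 0.08540231529954026} 0.019
```

View pics/top0.png

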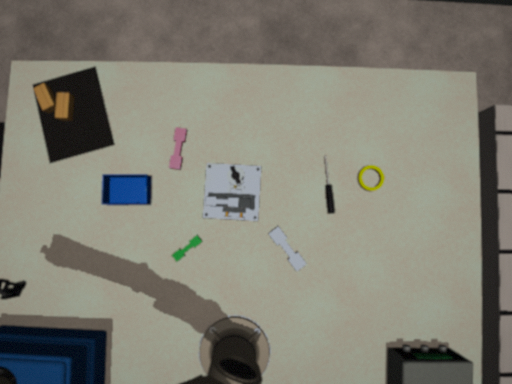

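View pics/side0.png

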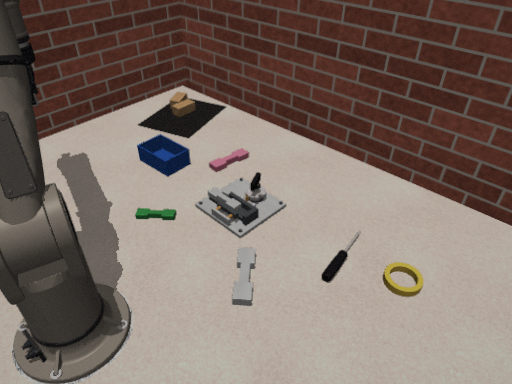

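The top view shows four dog-bones: pink (178,148), green (187,248), a large loose grey one (286,248), and a grey one in the fixture channel at about (232,203). The description points to the small grey one in the channel. I'll check it in a close crop.

Run:
```python
from h import *
a=load('top')['image'][150:235,190:275,::-1]; b=load('side')['image'][165:240,185:300,::-1]
cv2.imwrite('pics/c1.png',cv2.resize(a,None,fx=7,fy=7,interpolation=cv2.INTER_CUBIC))
cv2.imwrite('pics/c2.png',cv2.resize(b,None,fx=6.5,fy=6.5,interpolation=cv2.INTER_CUBIC))
```

```text
(no output)
```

View pics/c1.png

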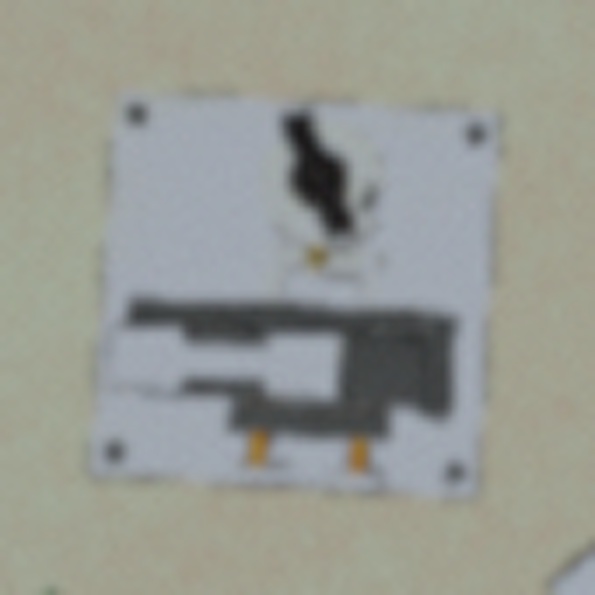

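View pics/c2.png

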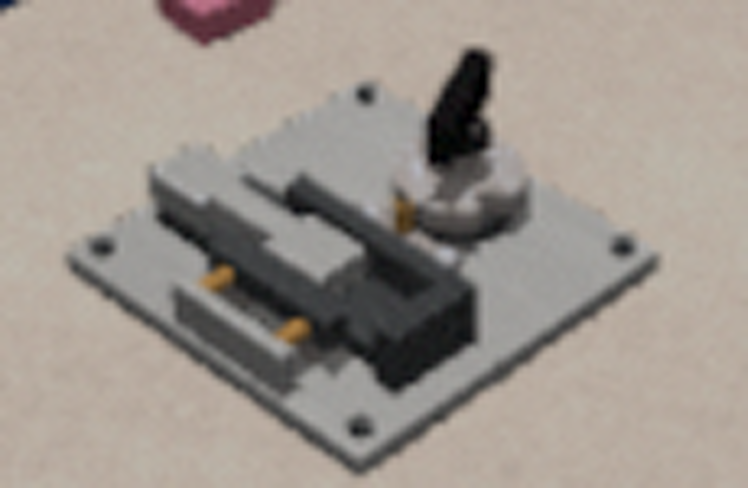

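```bash
cat > fix.py <<'E'
from h import *
def ctr(f,uv,w=4):
    g=cv2.cvtColor(f['image'],cv2.COLOR_RGB2GRAY).astype(float); u,v=map(int,np.round(uv))
    p=g[v-w:v+w+1,u-w:u+w+1]; m=np.clip(np.median(p)-12-p,0,None); yy,xx=np.mgrid[v-w:v+w+1,u-w:u+w+1]
    return np.array([(m*xx).sum(),(m*yy).sum()])/m.sum()
E
python3 - <<'E'
from fix import *
f=load('top'); H=[np.array(c)/7+[189.5,149.5] for c in [(137,114),(475,133),(455,472),(114,452)]]
A=plane(f,[ctr(f,h,3) for h in H],.012)
g=load('side'); H=[np.array(c)/6.5+[184.5,164.5] for c in [(102,246),(366,95),(622,246),(360,427)]]
B=plane(g,[ctr(g,h,3) for h in H],.012)
# order A: (+x+y),(+x-y),(-x-y),(-x+y); B: (-x+y),(+x+y),(+x-y),(-x-y)
B=B[[1,2,3,0]]
for P in (A,B,(A+B)/2):
    P=P[:,:2]; c=P.mean(0); ex=(P[0]+P[1]-P[2]-P[3]); th=np.arctan2(ex[1],ex[0]); ey=P[0]+P[3]-P[1]-P[2]; th2=np.arctan2(-ey[0],ey[1])
    print(P.round(4).tolist(),c,th,th2,[np.linalg.norm(e)/4*2 for e in(ex,ey)])
    t=(th+th2)/2; Rm=np.array([[np.cos(t),-np.sin(t)],[np.sin(t),np.cos(t)]]); o=c-Rm@[-.010,.010]; print('origin',o,'th',t)
    def F(x,y): return o+Rm@[x,y]
    print('knob',F(.041,0))
    print('tape... ')
print(depth(f,[(232,175),(232,203),(220,200)]))
def loc(P): return ((P[:,:2]-o)@Rm).round(4)
# bar in top: outer and inner end corners at z=.040
uv=[np.array(c)/7+[189.5,149.5] for c in [(343,337),(340,398),(112,325),(107,388)]]
print('bar ends top',loc(plane(f,uv,.040)))
print('knob bar top',loc(plane(f,[np.array(c)/7+[189.5,149.5] for c in [(295,118),(342,230),(318,178)]],.084)))
print('darkspot',loc(plane(f,[np.array((368,195))/7+[189.5,149.5]],.036)))
np.savez('fx.npz',o=o,t=t)
E
```

```text
[[0.6216, 0.1032], [0.6163, -0.0634], [0.4508, -0.0574], [0.4563, 0.108]] [0.53625492 0.02260861] -0.032779917752896376 -0.03265583329454909 [np.float64(0.16553312402331838), np.float64(0.1660923994841571)]
origin [0.54592245 0.01228684] th -0.03271787552372273
knob [0.58690051 0.01094565]
tape... 
[[0.6262, 0.1056], [0.6209, -0.0601], [0.4547, -0.0549], [0.4599, 0.1114]] [0.54041583 0.02552206] -0.03277769343669068 -0.03198520369035436 [np.float64(0.1663354970544131), np.float64(0.16604063657215698)]
origin [0.55008683 0.01520355] th -0.03238144856352252
knob [0.59106534 0.01387614]
tape... 
[[0.6239, 0.1044], [0.6186, -0.0617], [0.4527, -0.0561], [0.4581, 0.1097]] [0.53833538 0.02406534] -0.03277880290588105 -0.03232057075124338 [np.float64(0.16593431053876323), np.float64(0.16606650869222847)]
origin [0.54800464 0.01374519] th -0.03254968682856221
knob [0.58898292 0.01241089]
tape... 
[[0.58619997 0.02100184 0.06058736]
 [0.49501369 0.01897583 0.04400495]
 [0.50427926 0.05971015 0.03586768]]
bar ends top [[-0.0339 -0.0167]
 [-0.0629 -0.0171]
 [-0.0348  0.0933]
 [-0.0648  0.0936]]
knob bar top [[ 0.063   0.0101]
 [ 0.0126 -0.0147]
 [ 0.0359 -0.0022]]
darkspot [[ 0.035  -0.0243]]
```

```bash
cat > mv.py <<'E'
from h import *
d=np.load('fx.npz'); o=d['o']; t=float(d['t'])
def F(x,y): return o+np.array([[np.cos(t),-np.sin(t)],[np.sin(t),np.cos(t)]])@[x,y]
def to(xyz, zang):
    """tool-frame shift (before turn) and turn to reach xyz with tool y down and tool z at world angle zang"""
    s=r.get_obs(); M=R.from_rotvec(s['orientation']).as_matrix()
    z=np.array([np.cos(zang),np.sin(zang),0]); y=np.array([0,0,-1.]); T=np.c_[np.cross(y,z),y,z]
    print('cur zang',np.degrees(np.arctan2(M[1,2],M[0,2])).round(2),'tool y',M[:,1].round(4),'pos',s['tcp_pos'].round(4))
    print('shift mm',(M.T@(np.array(xyz)-s['tcp_pos'])*1000).round(1),'turn deg',np.degrees(R.from_matrix(M.T@T).as_rotvec()).round(2))
E
python3 - <<'E'
from mv import *
f=load('top');g=load('side')
print(F(-.045,.094), t)
to([*F(-.045,.115),.25],t-np.pi/2)
to([*F(-.045,.115),.25],t)
E
```

```text
[0.50608761 0.10915988] -0.03254968682856221
cur zang 66.63 tool y [-6.0e-04 -1.6e-03 -1.0e+00] pos [0.2675 0.6192 0.2494]
shift mm [ 413.6    0.  -354. ] turn deg [2.000e-02 1.585e+02 1.400e-01]
cur zang 66.63 tool y [-6.0e-04 -1.6e-03 -1.0e+00] pos [0.2675 0.6192 0.2494]
shift mm [ 413.6    0.  -354. ] turn deg [8.00e-02 6.85e+01 6.00e-02]
```

{"name": "jog_arm", "arguments": {"motion": [[0, [0, 0, 0], [0, -5.4, 0]], [0, [0, 0, 0], [0, -5.4, 0]], [0, [0, 0, 0], [0, -5.4, 0]], [0, [0, 0, 0], [0, -5.3, 0]]]}}

```text
clock: 0.43
tcp_pos: [0.2675, 0.6193, 0.2497]
orientation: [-1.572, 0.022, -0.022]
contact_force: [-0.1, 0.7, 0.5]
grip_width: 0.0384
```

Run:
```python
from mv import *
to([*F(-.047,.130),.20],t+np.pi/2); print(r.get_obs()['grip_width'])
```

```text
cur zang 88.41 tool y [-3.0e-04 -1.1e-03 -1.0e+00] pos [0.2675 0.6193 0.2497]
shift mm [ 250.8   50.2 -467.3] turn deg [ 0.06  0.28 -0.02]
0.03841106278371092
```

{"name": "jog_arm", "arguments": {"motion": [[0, [0.018, 0, -0.033], [0, 0, 0]], [0, [0.018, 0, -0.033], [0, 0, 0]], [0, [0.018, 0, -0.033], [0, 0, 0]], [0, [0.018, 0, -0.033], [0, 0, 0]], [0, [0.018, 0, -0.033], [0, 0, 0]], [0, [0.018, 0, -0.033], [0, 0, 0]], [0, [0.018, 0, -0.033], [0, 0, 0]], [0, [0.018, 0, -0.033], [0, 0, 0]], [0, [0.018, 0, -0.033], [0, 0, 0]], [0, [0.018, 0, -0.033], [0, 0, 0]]]}}

```text
clock: 1.27
tcp_pos: [0.4372, 0.282, 0.2501]
orientation: [-1.571, 0.026, -0.025]
contact_force: [0.5, 1.2, 0.1]
grip_width: 0.0001
```

{"name": "jog_arm", "arguments": {"motion": [[0, [0.017, 0.012, -0.033], [0, 0, 0]], [0, [0.017, 0.012, -0.033], [0, 0, 0]], [0, [0.017, 0.013, -0.033], [0, 0, 0]], [0, [0.017, 0.013, -0.033], [0, 0, 0]], [0, [0, 0, 0], [0, 0, 0]]]}}

```text
clock: 1.68
tcp_pos: [0.5017, 0.1409, 0.198]
orientation: [-1.576, 0.036, -0.032]
contact_force: [-0.3, -0.8, 0.5]
grip_width: -0.0001
```

Run:
```python
from mv import *
to([*F(-.047,.130),.20],t+np.pi/2); s=r.get_obs(); print(s['clock'],s['grip_width'],s['contact_force'])
for n in('top','side'):
    f=grab(n); P=s['tcp_pos']+[0,0,-.019]; u=proj(f,P)[0]; print(n,u,proj(f,s['tcp_pos']))
    c=np.round(proj(f,[*F(-.02,.04),.05])[0]).astype(int); im=f['image'][max(c[1]-75,0):c[1]+75,c[0]-100:c[0]+100,::-1].copy()
    im=cv2.resize(im,None,fx=4,fy=4,interpolation=cv2.INTER_CUBIC); print('off',c-[100,75])
    q=((u-(c-[100,75])+.5)*4); cv2.circle(im,tuple(np.round(q).astype(int)),4,(0,0,255),1); cv2.imwrite(f'pics/p1{n}.png',im)
```

```text
cur zang 87.53 tool y [-0.0024 -0.0053 -1.    ] pos [0.5017 0.1409 0.198 ]
shift mm [ 3.4 -2.1  4.4] turn deg [ 0.31 -0.61 -0.13]
1.6833 -0.0001476637171170958 [-0.32474841 -0.79471947  0.45711935]
top [188.28656726 197.50693462] [[187.14658321 197.10682578]]
off [122 117]
side [200.13985655 144.56518195] [[199.65245202 138.59210992]]
off [130 115]
```

View pics/p1top.png

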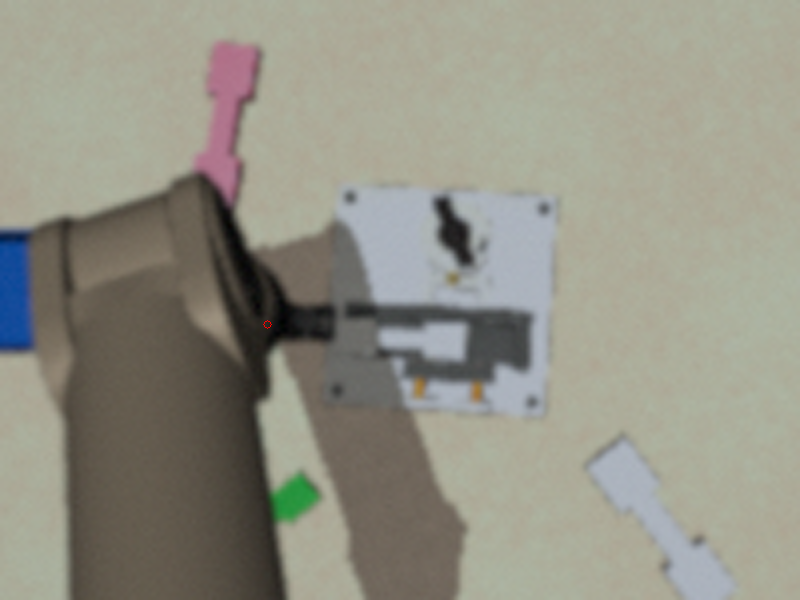

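View pics/p1side.png

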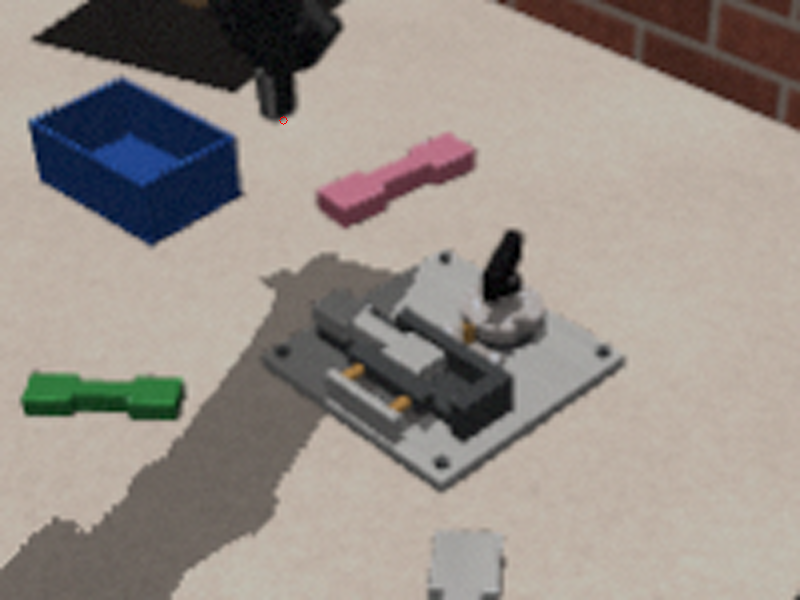

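Run:
```python
from mv import *
f=load('top')
for c in [(255,322),(270,322),(280,322),(290,322),(310,322),(325,322),(340,330)]:
    u=np.array(c)/4+[121.5,116.5]; print(c,depth(f,u).round(3), f['image'][int(round(u[1])),int(round(u[0]))])
a=f['image'][180:215,170:225,::-1]; cv2.imwrite('pics/z1.png',cv2.resize(a,None,fx=14,fy=14,interpolation=cv2.INTER_CUBIC))
g=load('side')
a=g['image'][100:160,170:240,::-1]; cv2.imwrite('pics/z2.png',cv2.resize(a,None,fx=10,fy=10,interpolation=cv2.INTER_CUBIC))
for c in [(268,80),(275,100),(278,112)]:
    u=np.array(c)/4+[129.5,114.5]; print(c,depth(g,u).round(3))
```

```text
(255, 322) [[0.484 0.087 0.519]] [48 42 37]
(270, 322) [[0.492 0.103 0.384]] [40 36 30]
(280, 322) [[0.495 0.106 0.331]] [0 3 0]
(290, 322) [[0.497 0.105 0.301]] [18 16 16]
(310, 322) [[0.498 0.095 0.278]] [41 40 40]
(325, 322) [[0.499 0.086 0.27 ]] [53 53 51]
(340, 330) [[0.506 0.104 0.04 ]] [94 95 92]
(268, 80) [[0.494 0.144 0.213]]
(275, 100) [[0.495 0.139 0.199]]
(278, 112) [[0.495 0.136 0.191]]
```

View pics/z1.png

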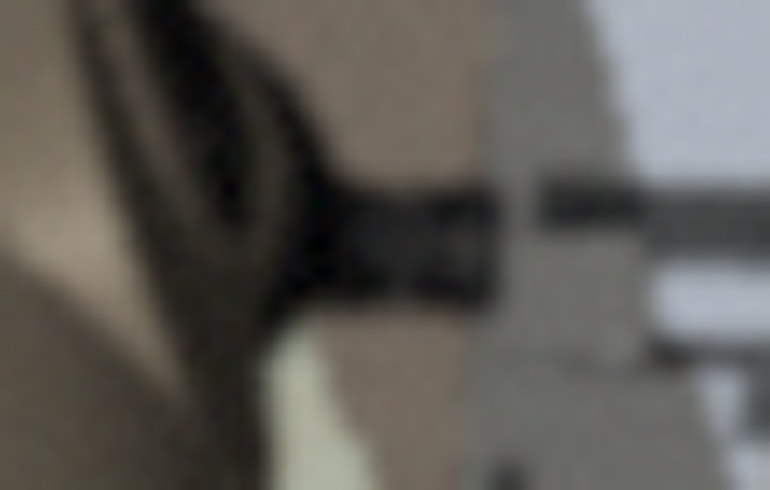

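View pics/z2.png

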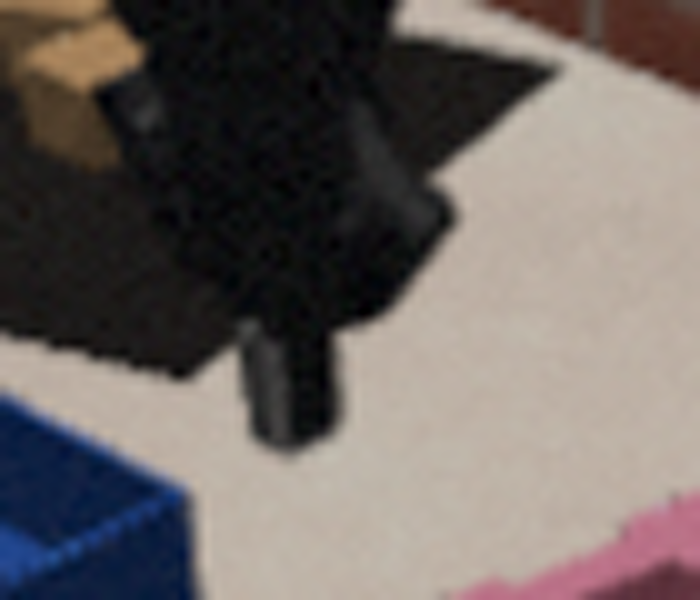

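{"name": "jog_arm", "arguments": {"motion": [[0, [0.002, 0.03, 0], [0, -0.3, 0]], [0, [0.002, 0.03, 0.001], [0, -0.3, 0]], [0, [0.001, 0.03, 0.001], [0, 0, 0]], [0, [0, 0.03, 0.001], [0, 0, 0]], [0, [0, 0.02, 0.001], [0, 0, 0]], [0, [0, 0.009, 0], [0, 0, 0]], [0, [0, 0, 0], [0, 0, 0]], [0, [0, 0, 0], [0, 0, 0]]]}}

```text
clock: 2.45
tcp_pos: [0.5057, 0.1547, 0.0518]
orientation: [-1.57, 0.016, -0.016]
contact_force: [0.3, -0.1, 0.7]
grip_width: -0.0001
```

Run:
```python
from mv import *
to([*F(-.045,.130),.049],t+np.pi/2); s=r.get_obs(); print(s['clock'],s['contact_force'])
for n in('side',):
    f=grab(n); s=r.get_obs(); u=proj(f,s['tcp_pos']+[0,0,-.019])[0]; print(n,u)
    c=np.array((240,190)); im=f['image'][c[1]-45:c[1]+45,c[0]-60:c[0]+60,::-1].copy()
    im=cv2.resize(im,None,fx=6.5,fy=6.5,interpolation=cv2.INTER_CUBIC)
    q=((u-(c-[60,45])+.5)*6.5); cv2.circle(im,tuple(np.round(q).astype(int)),4,(0,0,255),1); cv2.imwrite(f'pics/p2{n}.png',im)
```

```text
cur zang 88.81 tool y [ 1.e-04  4.e-04 -1.e+00] pos [0.5057 0.1547 0.0518]
shift mm [ 1.8  2.8 -9.5] turn deg [-0.03  0.67  0.  ]
2.45 [ 0.32705828 -0.12614645  0.74005567]
side [201.6623733  183.88469084]
```

View pics/p2side.png

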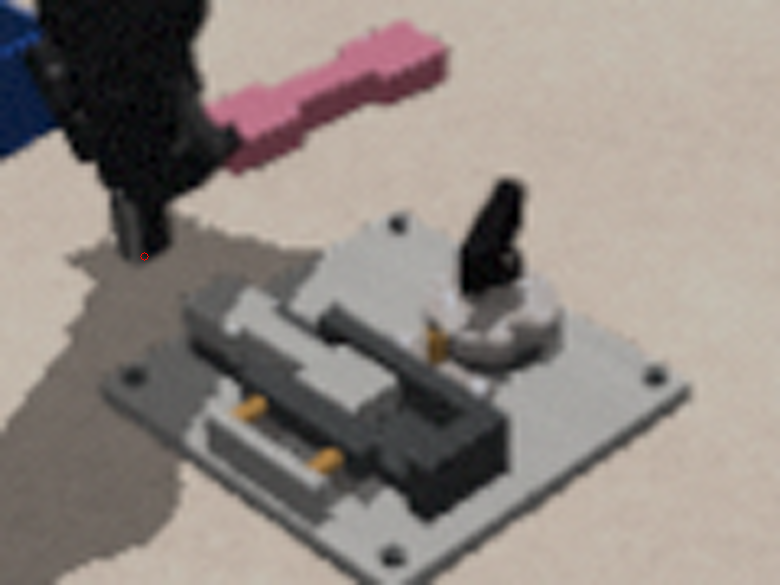

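{"name": "jog_arm", "arguments": {"motion": [[0, [0.001, 0.002, -0.005], [0, 0.3, 0]], [0, [0.001, 0.001, -0.005], [0, 0.3, 0]], [0, [0, 0, -0.005], [0, 0, 0]], [0, [0, 0, -0.005], [0, 0, 0]], [0, [0, 0, 0], [0, 0, 0]], [0, [0, 0, 0], [0, 0, 0]]]}}

```text
clock: 3.0
tcp_pos: [0.5071, 0.133, 0.0485]
orientation: [-1.571, 0.026, -0.027]
contact_force: [-0.7, 0.1, 0.0]
grip_width: 0.0001
```

Run:
```python
from mv import *
to([*F(-.045,.0695),.049],t+np.pi/2); s=r.get_obs(); print(s['clock'],s['contact_force'])
for n in('side','top'):
    f=grab(n); s=r.get_obs(); u=proj(f,s['tcp_pos']+[0,0,-.019])[0]; print(n,u)
    c=np.round(proj(f,[*F(-.02,.04),.03])[0]).astype(int); im=f['image'][c[1]-45:c[1]+45,c[0]-60:c[0]+60,::-1].copy()
    im=cv2.resize(im,None,fx=6.5,fy=6.5,interpolation=cv2.INTER_CUBIC)
    q=((u-(c-[60,45])+.5)*6.5); cv2.circle(im,tuple(np.round(q).astype(int)),4,(0,0,255),1); cv2.imwrite(f'pics/p3{n}.png',im)
```

```text
cur zang 88.06 tool y [ 2.e-04  0.e+00 -1.e+00] pos [0.5071 0.133  0.0485]
shift mm [ -0.2  -0.5 -48.4] turn deg [-0.   -0.07  0.01]
3.0 [-0.73745557  0.05199611  0.00163935]
side [206.66060201 187.72196044]
top [198.1526342  198.65875526]
```

View pics/p3side.png

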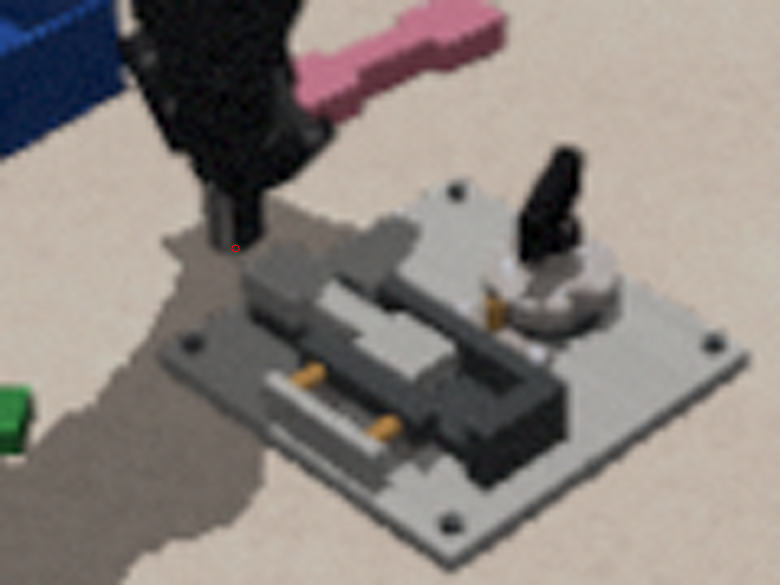

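View pics/p3top.png

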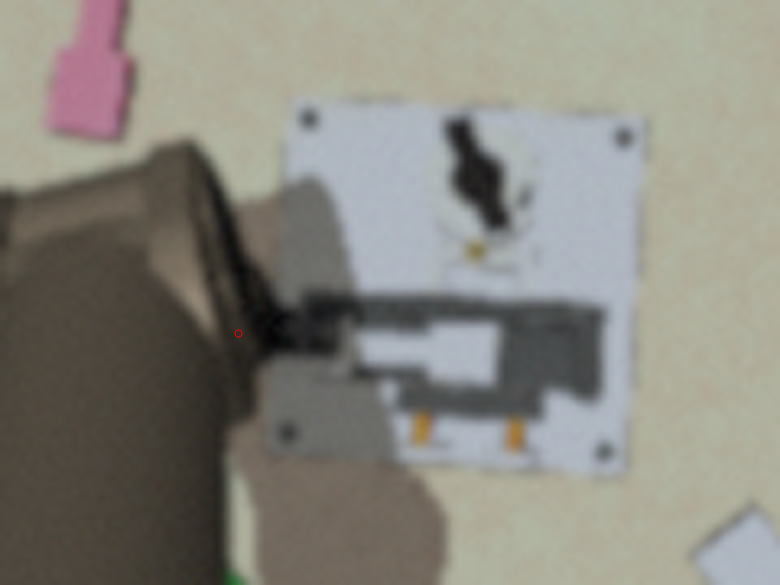

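{"name": "jog_arm", "arguments": {"motion": [[0, [0, 0, -0.002], [0, 0, 0]], [0, [0, 0, -0.002], [0, 0, 0]], [0, [0, 0, -0.002], [0, 0, 0]], [0, [0, 0, -0.002], [0, 0, 0]], [0, [0, 0, -0.002], [0, 0, 0]], [0, [0, 0, -0.002], [0, 0, 0]], [0, [0, 0, -0.002], [0, 0, 0]], [0, [0, 0, -0.002], [0, 0, 0]], [0, [0, 0, 0], [0, 0, 0]]]}}

```text
clock: 3.85
tcp_pos: [0.5065, 0.1172, 0.0483]
orientation: [-1.571, 0.026, -0.026]
contact_force: [-0.1, -0.2, 0.0]
grip_width: 0.0002
```

{"name": "jog_arm", "arguments": {"motion": [[0, [0, 0, -0.002], [0, 0, 0]], [0, [0, 0, -0.002], [0, 0, 0]], [0, [0, 0, -0.002], [0, 0, 0]], [0, [0, 0, -0.002], [0, 0, 0]], [0, [0, 0, -0.002], [0, 0, 0]], [0, [0, 0, -0.002], [0, 0, 0]], [0, [0, 0, 0], [0, 0, 0]]]}}

```text
clock: 4.43
tcp_pos: [0.5061, 0.105, 0.0483]
orientation: [-1.571, 0.026, -0.026]
contact_force: [0.9, 0.3, 0.4]
grip_width: -0.0002
```

```bash
cat > look.py <<'E'
import sys
from mv import *
k=sys.argv[1]; ns=sys.argv[2].split(',')
s=r.get_obs(); print(s['clock'],s['contact_force'].round(2),s['moment'].round(3),s['grip_width'])
to([*F(-.045,.0695),.049],t+np.pi/2)
for n in ns:
    f=grab(n)
    c=np.round(proj(f,[*F(-.02,.02),.03])[0]).astype(int); im=f['image'][c[1]-45:c[1]+45,c[0]-60:c[0]+60,::-1].copy()
    im=cv2.resize(im,None,fx=6.5,fy=6.5,interpolation=cv2.INTER_CUBIC); print(n,'off',c-[60,45])
    cv2.imwrite(f'pics/{k}{n}.png',im)
E
python3 look.py p4 side
```

```text
4.4333 [0.93 0.28 0.44] [ 0.008  0.069 -0.019] -0.0001989598266513864
cur zang 88.1 tool y [-1.e-04 -3.e-04 -1.e+00] pos [0.5061 0.105  0.0483]
shift mm [ -0.1  -0.7 -20.4] turn deg [ 0.02 -0.04 -0.  ]
side off [175 153]
```

View pics/p4side.png

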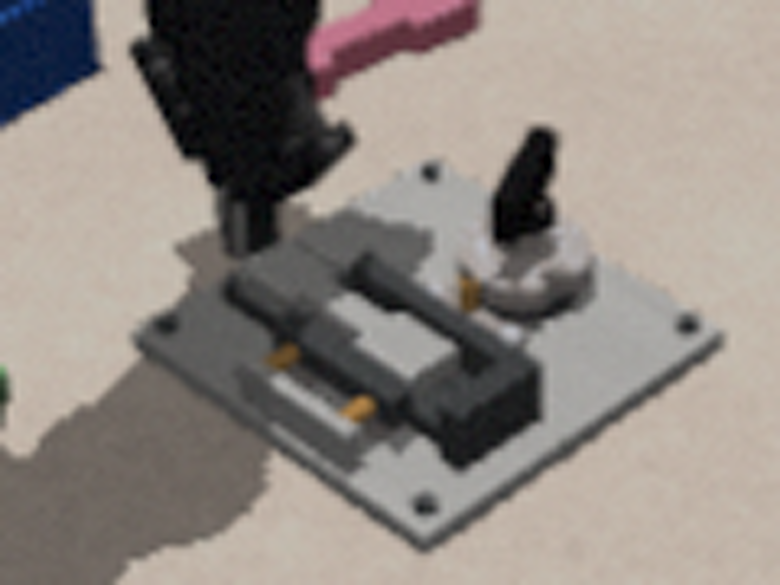

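{"name": "jog_arm", "arguments": {"motion": [[0, [0, 0, -0.002], [0, 0, 0]], [0, [0, 0, -0.002], [0, 0, 0]], [0, [0, 0, -0.002], [0, 0, 0]], [0, [0, 0, -0.002], [0, 0, 0]], [0, [0, 0, -0.002], [0, 0, 0]], [0, [0, 0, -0.002], [0, 0, 0]], [0, [0, 0, -0.001], [0, 0, 0]], [0, [0, 0, 0], [0, 0, 0]], [0, [0, 0, 0], [0, 0, 0]]]}}

```text
clock: 5.23
tcp_pos: [0.5057, 0.0924, 0.0483]
orientation: [-1.571, 0.026, -0.026]
contact_force: [0.8, -0.2, -0.3]
grip_width: -0.0003
```

```bash
python3 look.py p5 side,top
```

```text
5.2333 [ 0.84 -0.22 -0.3 ] [-0.053  0.     0.053] -0.0002684021084611607
cur zang 88.12 tool y [-1.e-04 -2.e-04 -1.e+00] pos [0.5057 0.0924 0.0483]
shift mm [-0.1 -0.7 -7.8] turn deg [ 0.01 -0.01 -0.  ]
side off [175 153]
top off [168 148]
```

View pics/p5side.png

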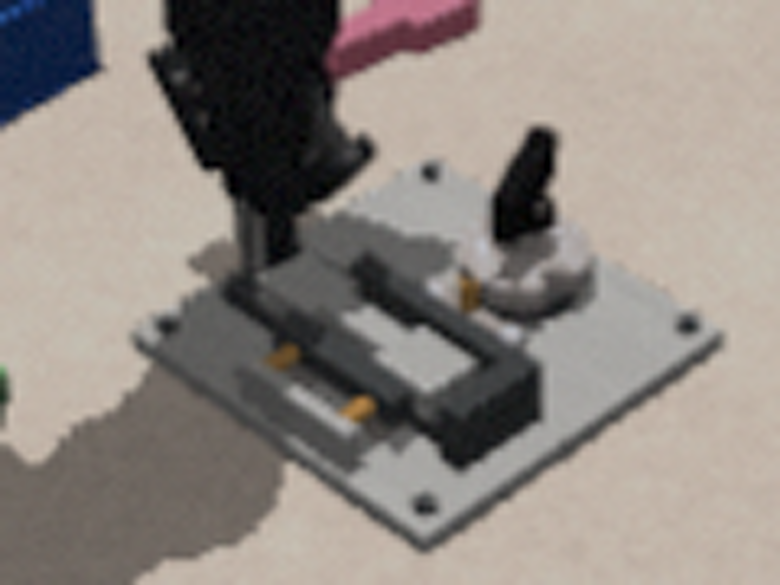

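View pics/p5top.png

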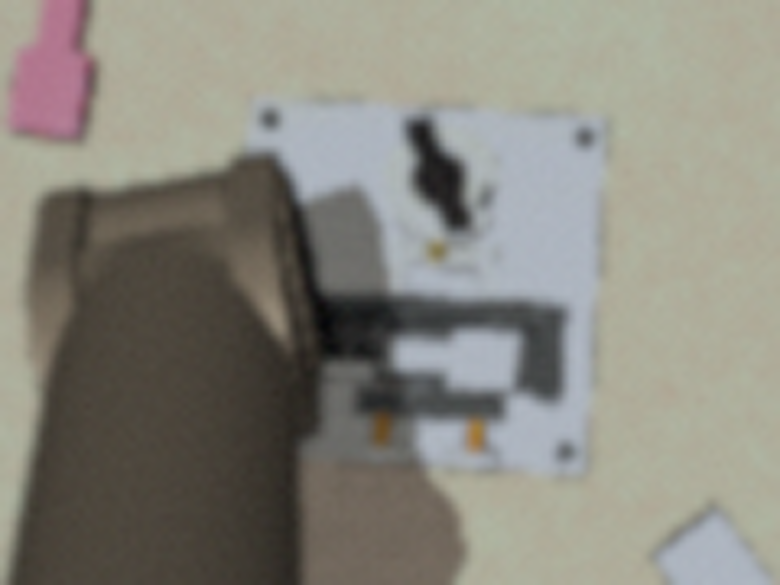

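{"name": "jog_arm", "arguments": {"motion": [[0, [0, 0, -0.002], [0, 0, 0]], [0, [0, 0, -0.002], [0, 0, 0]], [0, [0, 0, -0.001], [0, 0, 0]], [0, [0, 0, -0.001], [0, 0, 0]], [0, [0, 0, 0], [0, 0, 0]]]}}

```text
clock: 5.75
tcp_pos: [0.5055, 0.0864, 0.0483]
orientation: [-1.571, 0.026, -0.026]
contact_force: [-0.1, -1.1, 0.1]
grip_width: 0.0001
```

{"name": "jog_arm", "arguments": {"motion": [[0, [0, 0, -0.001], [0, 0, 0]], [0, [0, 0, 0], [0, 0, 0]]]}}

```text
clock: 5.92
tcp_pos: [0.5055, 0.0855, 0.0483]
orientation: [-1.571, 0.026, -0.026]
contact_force: [0.6, 0.3, -1.0]
grip_width: -0.0001
```

{"name": "jog_arm", "arguments": {"motion": [[0, [0, 0, -0.001], [0, 0, 0]], [0, [0, 0, 0], [0, 0, 0]]]}}

```text
clock: 6.08
tcp_pos: [0.5055, 0.0846, 0.0483]
orientation: [-1.571, 0.026, -0.026]
contact_force: [0.3, 0.8, -0.6]
grip_width: 0.0001
```

```bash
python3 look.py p6 side,top
```

```text
6.0833 [ 0.26  0.79 -0.55] [0.121 0.007 0.002] 0.00013391424015582993
cur zang 88.13 tool y [ 0. -0. -1.] pos [0.5055 0.0846 0.0483]
shift mm [-0.2 -0.7  0.1] turn deg [ 0.   -0.01  0.  ]
side off [175 153]
top off [168 148]
```

View pics/p6side.png

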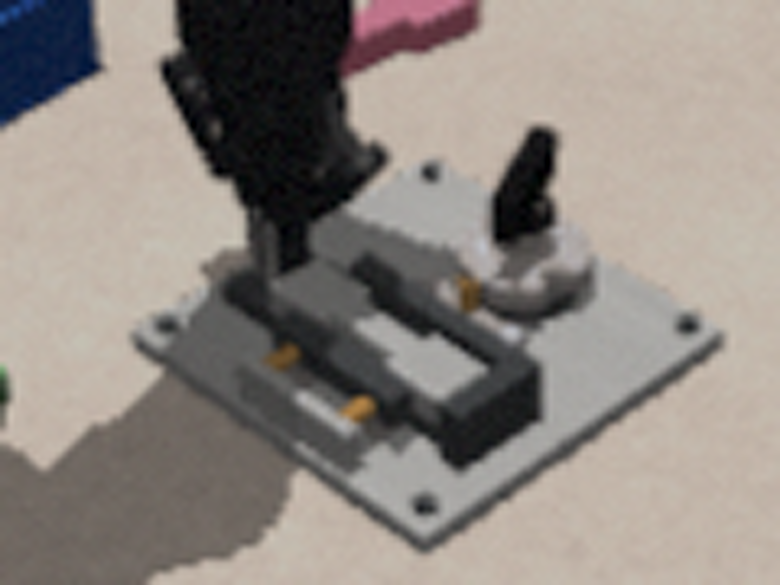

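View pics/p6top.png

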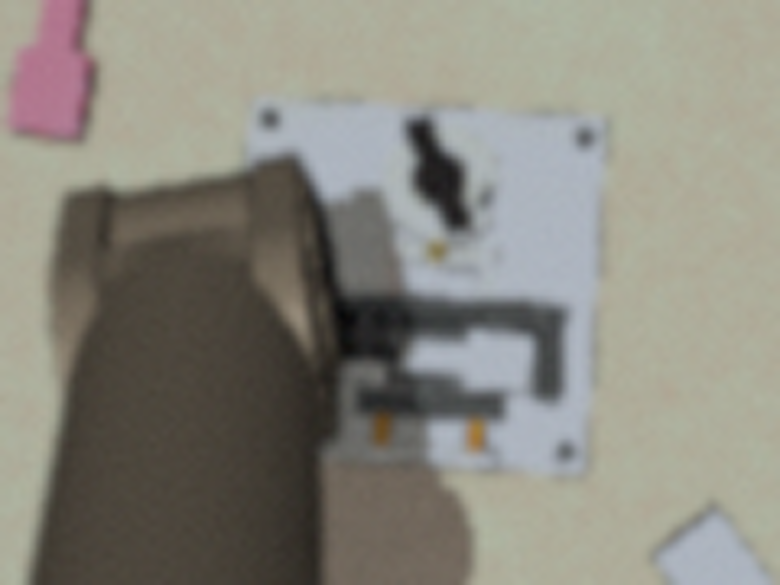

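{"name": "jog_arm", "arguments": {"motion": [[0, [0, 0, -0.001], [0, 0, 0]], [0, [0, 0, 0], [0, 0, 0]]]}}

```text
clock: 6.35
tcp_pos: [0.5054, 0.0835, 0.0483]
orientation: [-1.571, 0.026, -0.026]
contact_force: [0.6, 1.2, 0.2]
grip_width: 0.0002
```

{"name": "jog_arm", "arguments": {"motion": [[0, [0, 0, -0.001], [0, 0, 0]], [0, [0, 0, 0], [0, 0, 0]]]}}

```text
clock: 6.52
tcp_pos: [0.5054, 0.0826, 0.0483]
orientation: [-1.571, 0.026, -0.026]
contact_force: [0.1, 0.6, 0.2]
grip_width: 0.0002
```

{"name": "jog_arm", "arguments": {"motion": [[0, [0, 0, -0.001], [0, 0, 0]], [0, [0, 0, 0], [0, 0, 0]]]}}

```text
clock: 6.68
tcp_pos: [0.5054, 0.0824, 0.0483]
orientation: [-1.57, 0.025, -0.025]
contact_force: [-0.1, 3.5, 0.2]
grip_width: -0.0001
```

{"name": "jog_arm", "arguments": {"motion": [[0, [0, 0, -0.001], [0, 0, 0]], [0, [0, 0, 0], [0, 0, 0]], [0, [0, 0, 0], [0, 0, 0]]]}}

```text
clock: 6.93
tcp_pos: [0.5054, 0.0822, 0.0484]
orientation: [-1.569, 0.024, -0.025]
contact_force: [0.6, 5.2, -0.3]
grip_width: -0.0004
```

```bash
python3 look.py p7 side,top; tail -1 /dev/null
```

```text
6.9333 [ 0.6   5.24 -0.32] [ 1.269  0.036 -0.018] -0.00035408042683202426
cur zang 88.21 tool y [ 3.0e-04  1.6e-03 -1.0e+00] pos [0.5054 0.0822 0.0484]
shift mm [-0.2 -0.6  2.5] turn deg [-0.09  0.07  0.02]
side off [175 153]
top off [168 148]
```

View pics/p7top.png

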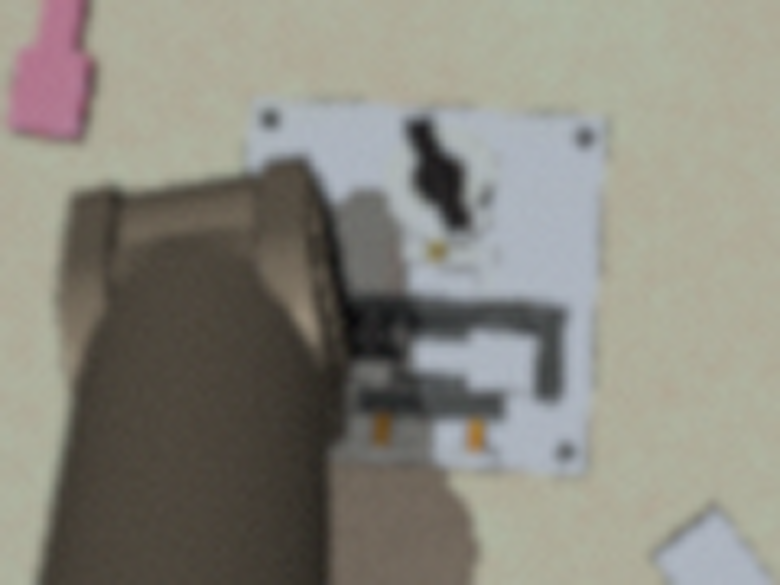

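View pics/p7side.png

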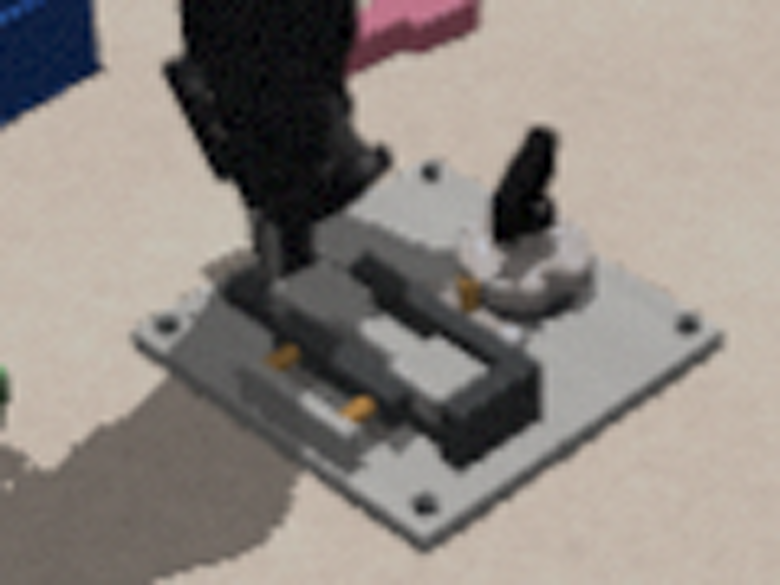

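{"name": "jog_arm", "arguments": {"motion": [[0, [0, 0, 0.004], [0, 0, 0]], [0, [0, 0, 0.008], [0, 0, 0]], [0, [0, 0, 0.012], [0, 0, 0]], [0, [0, -0.02, 0.01], [0, 0, 0]], [0, [0, -0.03, 0.01], [0, 0, 0]], [0.5, [0, -0.03, 0.01], [0, 0, 0]], [0.5, [0, -0.03, 0.01], [0, 0, 0]], [0.5, [0, -0.02, 0], [0, 0, 0]], [0.5, [0, 0, 0], [0, 0, 0]], [0.5, [0, 0, 0], [0, 0, 0]]]}}

```text
clock: 7.87
tcp_pos: [0.508, 0.1456, 0.1793]
orientation: [-1.57, 0.023, -0.027]
contact_force: [-0.2, -0.2, -0.2]
grip_width: 0.0429
```

```bash
python3 look.py p8 side,top
python3 - <<'E'
from mv import *
f=load('top');a=f['image'][158:190,212:252,::-1]; cv2.imwrite('pics/k1.png',cv2.resize(a,None,fx=18,fy=18,interpolation=cv2.INTER_CUBIC))
g=load('side');a=g['image'][168:208,235:280,::-1]; cv2.imwrite('pics/k2.png',cv2.resize(a,None,fx=15,fy=15,interpolation=cv2.INTER_CUBIC))
E
```

```text
7.8667 [-0.17 -0.16 -0.16] [-0.002  0.075  0.028] 0.042894363871028
cur zang 88.18 tool y [ 0.0024  0.001  -1.    ] pos [0.508  0.1456 0.1793]
shift mm [ -1.  130.3 -61.2] turn deg [-0.06  0.05  0.14]
side off [175 153]
top off [168 148]
```

View pics/k1.png

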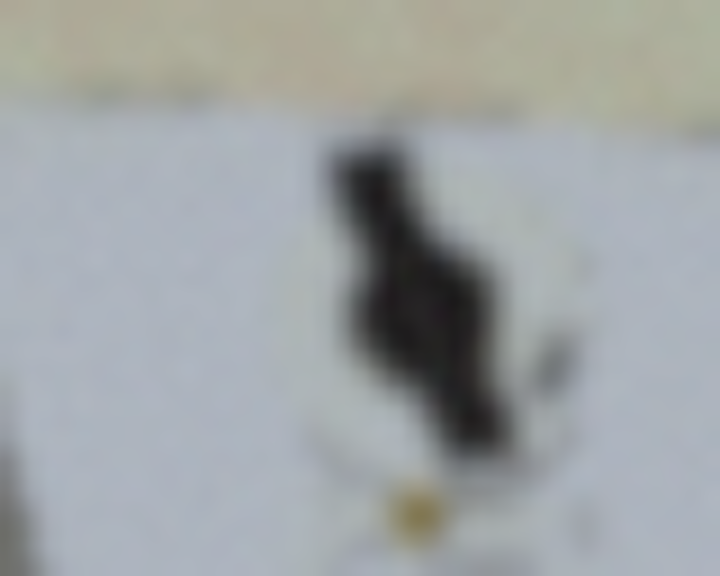

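View pics/k2.png

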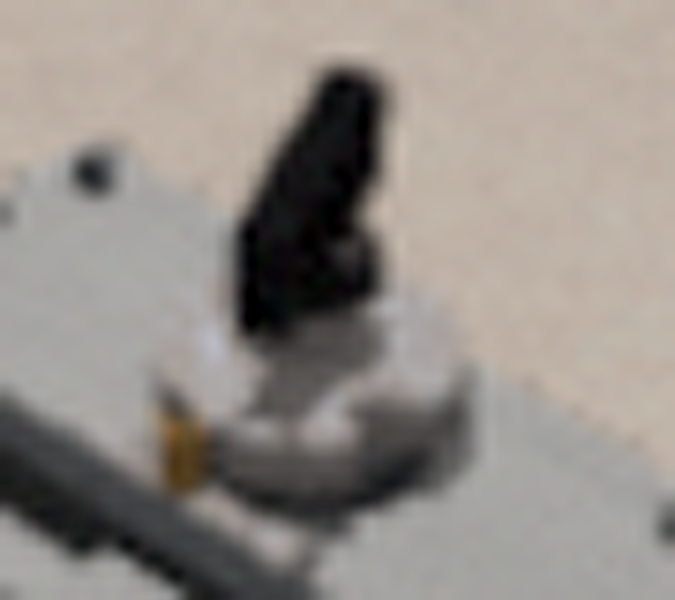

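View pics/p8side.png

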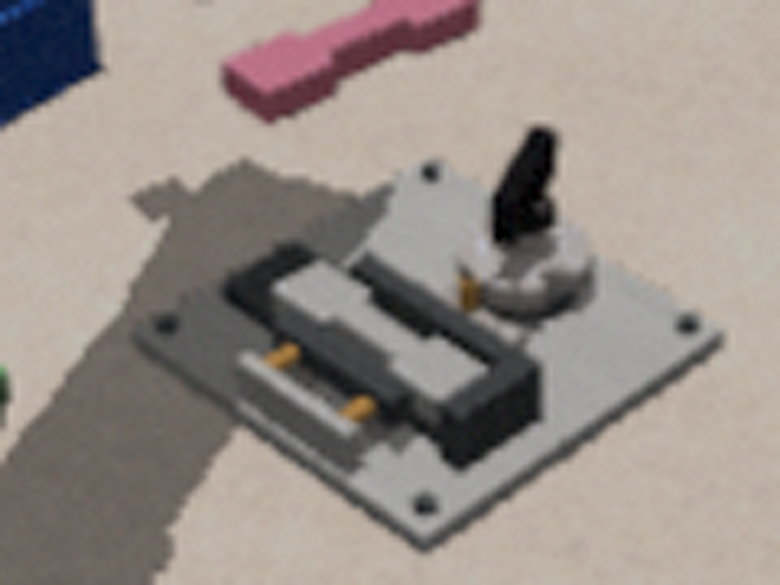

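Run:
```python
from mv import *
f=load('top');g=load('side')
ut=np.array([425,300])/18+[211.5,157.5]; us=np.array([302,155])/15+[234.5,167.5]
for z in(.080,.084): print(z,plane(f,ut,z).round(4),plane(g,us,z).round(4))
def tri(ut,us):
    A=[];b=[]
    for cam,uv in((f,ut),(g,us)):
        d=(rays(cam,uv)@rot(cam).T)[0]; d/=np.linalg.norm(d); P=np.eye(3)-np.outer(d,d); A.append(P); b.append(P@cam['xyz'])
    return np.linalg.lstsq(np.vstack(A),np.hstack(b),rcond=None)[0]
print('tri knob',tri(ut,us))
# roller
print('tri roller',tri(np.array([418,512])/18+[211.5,157.5],np.array([185,445])/15+[234.5,167.5]))
# holes
from fix import ctr
Ht=[np.array(c)/6.5+[167.5,147.5] for c in [(585,137),(565,452)]]; Hs=[np.array(c)/6.5+[174.5,152.5] for c in [(688,325),(425,504)]]
for a,b in zip(Ht,Hs): print('hole',tri(ctr(f,a,3),ctr(g,b,3)))
m=(f['image'].max(2)<60); 
for o2 in([.54592,.01229],[.5480,.01375],[.55009,.0152]):
    k=np.array(o2)+F(.041,0)-o; print('knob',k,'side px',(proj(g,[*k,.084])-[234.5,167.5])*15,'top px',(proj(f,[*k,.084])-[211.5,157.5])*18)
```

```text
0.08 [[0.5868 0.0101 0.08  ]] [[0.5907 0.0158 0.08  ]]
0.084 [[0.5863 0.0099 0.084 ]] [[0.5866 0.0121 0.084 ]]
tri knob [0.58557241 0.01032546 0.08546823]
tri roller [0.55319814 0.01195342 0.03255176]
hole [ 0.61574698 -0.06344365  0.01699102]
hole [ 0.45103733 -0.05765981  0.01643462]
knob [0.58689828 0.0109557 ] side px [[307.77936042 156.75077938]] top px [[419.09536454 296.25224959]]
knob [0.58897828 0.0124157 ] side px [[309.38166542 149.06290354]] top px [[411.28205427 284.47684106]]
knob [0.59106828 0.0138657 ] side px [[311.0518702  141.40083219]] top px [[403.52895287 272.65124791]]
```

{"name": "jog_arm", "arguments": {"motion": [[0.5, [0, 0, 0], [0, -6.5, 0]], [0.5, [0, 0, 0], [0, -6.5, 0]], [0.5, [0, 0, 0], [0, -6.5, 0]], [0.5, [0, 0, 0], [0, -6.7, 0]], [0.5, [0, 0, 0], [0, 0, 0]]]}}

```text
clock: 8.38
tcp_pos: [0.5065, 0.1441, 0.1767]
orientation: [-1.545, -0.333, 0.338]
contact_force: [-0.4, -0.3, 0.3]
grip_width: 0.0425
```

Run:
```python
from mv import *
f=load('top'); 
m=(f['image'].max(2)<75).astype(np.uint8); w=np.zeros_like(m); w[162:186,226:244]=1; m&=w; n,l,st,ce=cv2.connectedComponentsWithStats(m); i=1+st[1:,4].argmax()
yx=np.argwhere(l==i)[:,::-1].astype(float); P=plane(f,yx,.08)[:,:2]; c=P.mean(0); u,s_,v=np.linalg.svd(P-c); a=np.degrees(np.arctan2(v[0][1],v[0][0])); print(len(P),c,a, np.degrees(t))
to([.5875,.0115,.150],np.radians(114.3))
```

```text
70 [0.58493936 0.0103592 ] -155.04023683514697 -1.8649596797491803
cur zang 114.54 tool y [-0.0029 -0.0011 -1.    ] pos [0.5065 0.1441 0.1767]
shift mm [  18.7   26.6 -154.3] turn deg [-0.01  0.24 -0.18]
```

{"name": "jog_arm", "arguments": {"motion": [[0.5, [0.003, 0, -0.026], [0, 0, 0]], [0.5, [0.003, 0, -0.026], [0, 0, 0]], [0.5, [0.003, 0.005, -0.026], [0, 0, 0]], [0.5, [0.003, 0.005, -0.026], [0, 0, 0]], [0.5, [0.003, 0.008, -0.026], [0, 0, 0]], [0.5, [0.004, 0.008, -0.024], [0, 0, 0]], [0.5, [0, 0, 0], [0, 0, 0]], [0.5, [0, 0, 0], [0, 0, 0]], [0.5, [0, 0, 0], [0, 0, 0]]]}}

```text
clock: 9.13
tcp_pos: [0.5874, 0.0128, 0.1514]
orientation: [-1.545, -0.33, 0.333]
contact_force: [-0.6, 0.2, -1.4]
grip_width: 0.0425
```

Run:
```python
from mv import *
to([.5870,.0110,.090],np.radians(114.7)); 
for n in('side','top'):
    f=grab(n); s=r.get_obs(); P=s['tcp_pos']; u=proj(f,P+[0,0,-.013])[0]; 
    c=np.array((255,160)) if n=='side' else np.array((232,178)); im=f['image'][c[1]-45:c[1]+45,c[0]-60:c[0]+60,::-1].copy()
    im=cv2.resize(im,None,fx=6.5,fy=6.5,interpolation=cv2.INTER_CUBIC)
    M=R.from_rotvec(s['orientation']).as_matrix()
    for dz in(-.0215,0,.0215):
        q=((proj(f,P+[0,0,-.013]+M[:,2]*dz)[0]-(c-[60,45])+.5)*6.5); cv2.circle(im,tuple(np.round(q).astype(int)),4,(0,0,255),1)
    q=((proj(f,[P[0],P[1],.084])[0]-(c-[60,45])+.5)*6.5); cv2.circle(im,tuple(np.round(q).astype(int)),4,(0,255,0),1)
    cv2.imwrite(f'pics/q1{n}.png',im)
```

```text
cur zang 114.23 tool y [-2.e-03  3.e-04 -1.e+00] pos [0.5874 0.0128 0.1514]
shift mm [-1.  61.4 -1.6] turn deg [-0.06 -0.47 -0.1 ]
```

View pics/q1side.png

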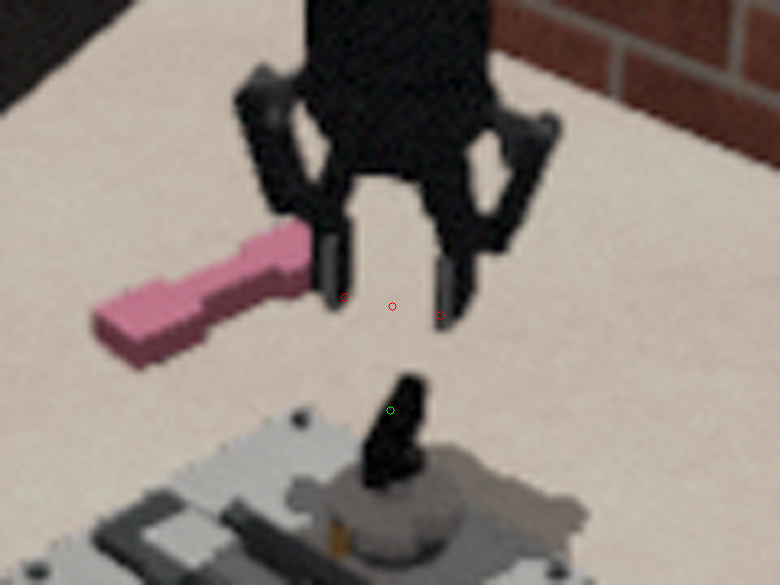

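View pics/q1top.png

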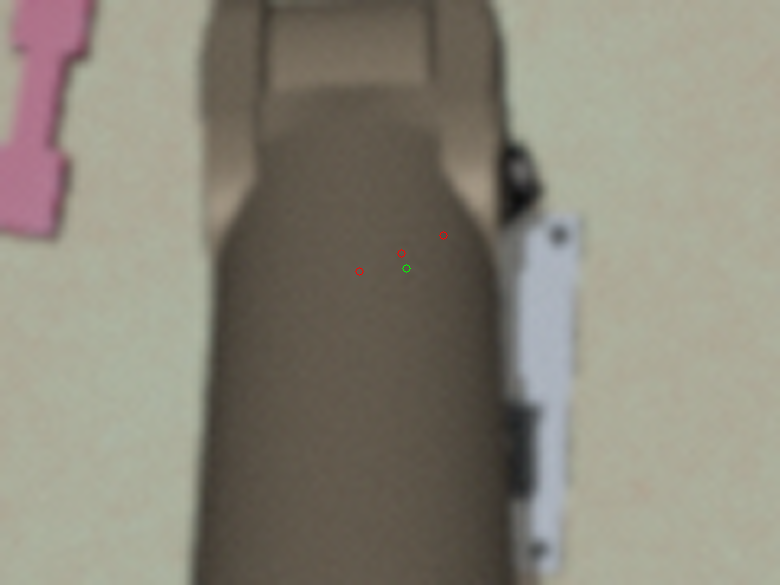

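{"name": "jog_arm", "arguments": {"motion": [[0.5, [-0.0005, 0.02, 0], [0, -0.25, 0]], [0.5, [0, 0.02, -0.0005], [0, -0.25, 0]], [0.5, [0, 0.02, 0], [0, 0, 0]], [0.5, [0, 0.008, 0], [0, 0, 0]], [0.5, [0, 0, 0], [0, 0, 0]], [0.5, [0, 0, 0], [0, 0, 0]]], "force": 20}}

```text
clock: 9.73
tcp_pos: [0.5879, 0.0122, 0.0846]
orientation: [-1.544, -0.34, 0.341]
contact_force: [-0.3, 0.1, 0.3]
grip_width: 0.0426
```

```bash
python3 look.py q2 side
```

```text
9.7333 [-0.3   0.13  0.35] [-0.007  0.    -0.039] 0.042551253828676756
cur zang 114.87 tool y [-2.e-04  2.e-04 -1.e+00] pos [0.5879 0.0122 0.0846]
shift mm [-44.5  35.7 100.5] turn deg [-2.000e-02  2.674e+01 -1.000e-02]
side off [175 153]
```

View pics/q2side.png

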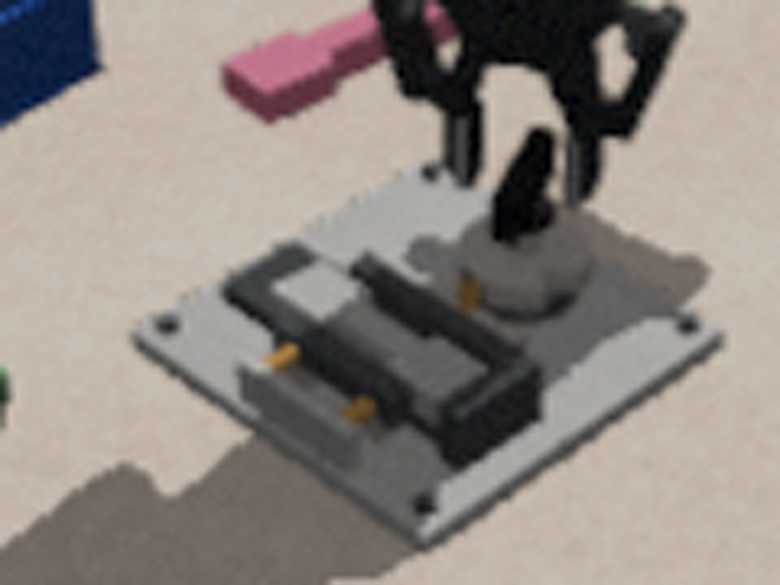

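{"name": "jog_arm", "arguments": {"motion": [[0.3, [0, 0, 0], [0, 0, 0]], [0.2, [0, 0, 0], [0, 0, 0]], [0.15, [0, 0, 0], [0, 0, 0]], [0.12, [0, 0, 0], [0, 0, 0]], [0.1, [0, 0, 0], [0, 0, 0]], [0.1, [0, 0, 0], [0, 0, 0]], [0.1, [0, 0, 0], [0, 0, 0]]], "force": 20}}

```text
clock: 10.37
tcp_pos: [0.5887, 0.0116, 0.0854]
orientation: [-1.544, -0.341, 0.338]
contact_force: [-2.1, 0.1, 6.5]
grip_width: 0.0135
```

```bash
python3 look.py q3 side
```

```text
10.3667 [-2.09  0.14  6.48] [ 0.064  0.242 -0.128] 0.013500536833881131
cur zang 114.81 tool y [ 1.7e-03  5.0e-04 -1.0e+00] pos [0.5887 0.0116 0.0854]
shift mm [-45.1  36.3 101.3] turn deg [-1.000e-02  2.668e+01  1.000e-01]
side off [175 153]
```

{"name": "jog_arm", "arguments": {"motion": [[0.1, [0, -0.001, 0], [0, 1, 0]], [0.1, [0, 0, 0], [0, 2, 0]], [0.1, [0, 0, 0], [0, 2, 0]], [0.1, [0, 0, 0], [0, 2, 0]], [0.1, [0, 0, 0], [0, 0, 0]], [0.1, [0, 0, 0], [0, 0, 0]]]}}

```text
clock: 10.92
tcp_pos: [0.5885, 0.0116, 0.0855]
orientation: [-1.557, -0.246, 0.243]
contact_force: [2.5, 0.6, -1.7]
grip_width: 0.0133
```

```bash
python3 look.py q4 side
```

```text
10.9167 [ 2.52  0.64 -1.67] [ 0.03  -0.457 -0.196] 0.013268283379822884
cur zang 107.85 tool y [ 1.3e-03  1.0e-04 -1.0e+00] pos [0.5885 0.0116 0.0855]
shift mm [-56.9  36.4  95.1] turn deg [ 0.   19.72  0.08]
side off [175 153]
```

View pics/q4side.png

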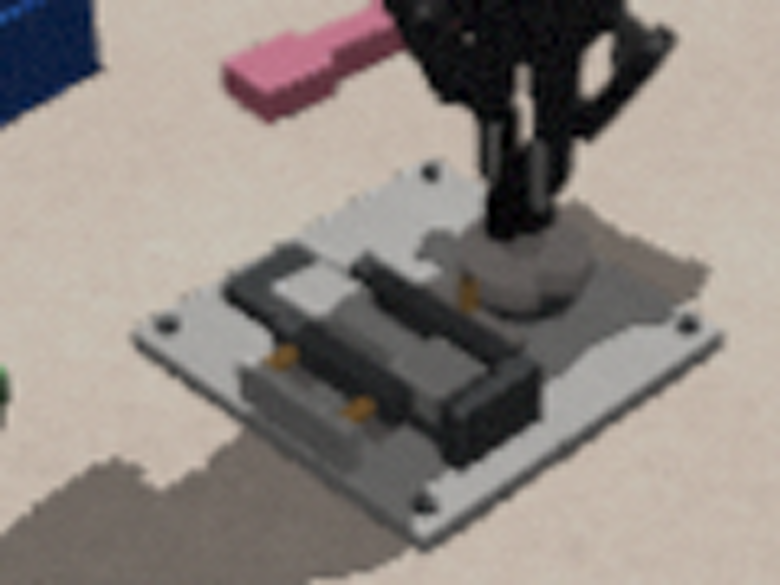

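{"name": "jog_arm", "arguments": {"motion": [[0.1, [0, 0, 0], [0, 3, 0]], [0.1, [0, 0, 0], [0, 3, 0]], [0.1, [0, 0, 0], [0, 3, 0]], [0.1, [0, 0, 0], [0, 3, 0]], [0.1, [0, 0, 0], [0, 3, 0]], [0.1, [0, 0, 0], [0, 3, 0]], [0.1, [0, 0, 0], [0, 3, 0]], [0.1, [0, 0, 0], [0, 3, 0]], [0.1, [0, 0, 0], [0, 0, 0]]]}}

```text
clock: 11.72
tcp_pos: [0.5885, 0.0115, 0.0855]
orientation: [-1.569, 0.084, -0.086]
contact_force: [3.2, 0.4, -0.5]
grip_width: 0.0138
```

```bash
cat > mon.py <<'E'
import sys
from mv import *
s=r.get_obs(); M=R.from_rotvec(s['orientation']).as_matrix(); za=np.degrees(np.arctan2(M[1,2],M[0,2]))
print('t',round(s['clock'],2),'F',s['contact_force'].round(1),'M',s['moment'].round(2),'pos',s['tcp_pos'].round(4),'q',round(.6-np.radians(za-90)+t,3),'w',round(s['grip_width'],4))
g=grab('side'); im=g['image'].astype(int); h=(im[...,0]-im[...,2]>45); 
for nm,(x0,y0,x1,y1) in dict(pins=(208,200,240,222),roller=(240,190,254,204)).items():
    w=np.clip(im[y0:y1,x0:x1,0]-im[y0:y1,x0:x1,2]-25,0,None); yy,xx=np.mgrid[y0:y1,x0:x1]; print(nm,w.sum(),((w*xx).sum()/w.sum()).round(2),((w*yy).sum()/w.sum()).round(2),end=' ')
print()
cv2.imwrite(f'pics/{sys.argv[1]}.png',cv2.resize(g['image'][153:243,175:295,::-1],None,fx=6.5,fy=6.5,interpolation=cv2.INTER_CUBIC))
E
python3 mon.py m1
```

```text
t 11.72 F [ 3.2  0.4 -0.5] M [-0.06 -0.63 -0.23] pos [0.5885 0.0115 0.0855] q 0.676 w 0.0138
pins 643 224.47 211.93 roller 214 246.54 198.07
```

{"name": "jog_arm", "arguments": {"motion": [[0.1, [0, 0, 0], [0, 1.5, 0]], [0.1, [0, 0, 0], [0, 1.5, 0]], [0.1, [0, 0, 0], [0, 0, 0]]]}}

```text
clock: 12.02
tcp_pos: [0.5885, 0.0115, 0.0855]
orientation: [-1.567, 0.126, -0.128]
contact_force: [5.1, -0.6, -1.3]
grip_width: 0.0139
```

```bash
python3 mon.py m2
```

```text
t 12.02 F [ 5.1 -0.6 -1.3] M [-0.11 -1.02  0.03] pos [0.5885 0.0115 0.0855] q 0.729 w 0.0139
pins 637 224.32 211.8 roller 229 246.49 198.14
```

{"name": "jog_arm", "arguments": {"motion": [[0.1, [0, 0, 0], [0, 1.5, 0]], [0.1, [0, 0, 0], [0, 1.5, 0]], [0.1, [0, 0, 0], [0, 0, 0]]]}}

```text
clock: 12.32
tcp_pos: [0.5885, 0.0114, 0.0855]
orientation: [-1.564, 0.168, -0.17]
contact_force: [4.8, 0.0, -1.9]
grip_width: 0.0133
```

```bash
python3 mon.py m3
```

```text
t 12.32 F [ 4.8  0.  -1.9] M [-0.17 -1.11  0.  ] pos [0.5885 0.0114 0.0855] q 0.782 w 0.0133
pins 628 224.22 211.8 roller 253 246.65 198.03
```

{"name": "jog_arm", "arguments": {"motion": [[0.1, [0, 0, 0], [0, 1.5, 0]], [0.1, [0, 0, 0], [0, 1.5, 0]], [0.1, [0, 0, 0], [0, 0, 0]]]}}

```text
clock: 12.62
tcp_pos: [0.5885, 0.0115, 0.0855]
orientation: [-1.56, 0.209, -0.211]
contact_force: [4.8, -0.7, -1.2]
grip_width: 0.0135
```

```bash
python3 mon.py m4
```

```text
t 12.62 F [ 4.8 -0.7 -1.2] M [-0.1  -1.08  0.06] pos [0.5885 0.0115 0.0855] q 0.835 w 0.0135
pins 629 224.36 211.9 roller 268 246.62 197.98
```

{"name": "jog_arm", "arguments": {"motion": [[0.1, [0, 0, 0], [0, 1.5, 0]], [0.1, [0, 0, 0], [0, 1.5, 0]], [0.1, [0, 0, 0], [0, 0, 0]]]}}

```text
clock: 12.92
tcp_pos: [0.5885, 0.0114, 0.0855]
orientation: [-1.556, 0.25, -0.252]
contact_force: [5.4, -1.5, -1.3]
grip_width: 0.0138
```

```bash
python3 mon.py m5
```

```text
t 12.92 F [ 5.4 -1.5 -1.3] M [-0.18 -1.04  0.04] pos [0.5885 0.0114 0.0855] q 0.887 w 0.0138
pins 632 224.32 211.87 roller 224 246.39 198.06
```

View pics/m5.png

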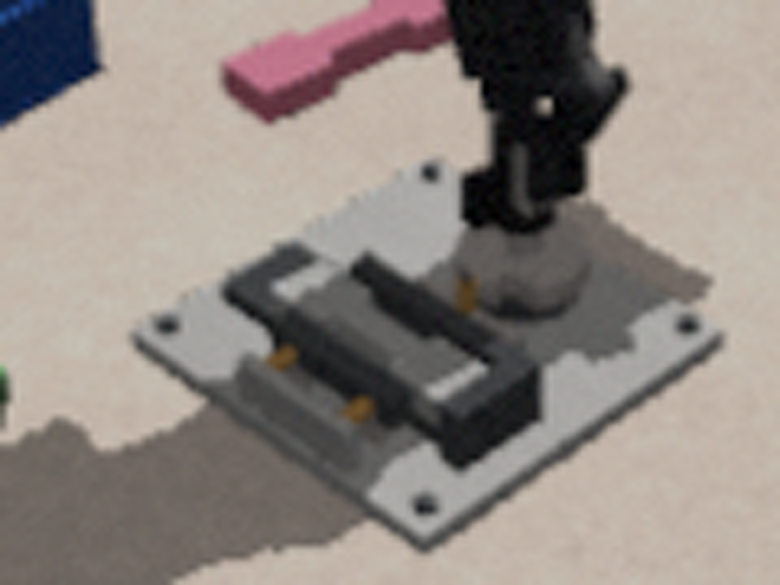

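{"name": "jog_arm", "arguments": {"motion": [[0.1, [0.0009, 0, 0.0004], [0, 1.5, 0]], [0.1, [0, 0, 0], [0, 1.5, 0]], [0.1, [0, 0, 0], [0, 0, 0]]]}}

```text
clock: 13.22
tcp_pos: [0.5886, 0.0114, 0.0855]
orientation: [-1.551, 0.293, -0.292]
contact_force: [1.2, -1.1, 4.4]
grip_width: 0.0137
```

```bash
python3 mon.py m6
```

```text
t 13.22 F [ 1.2 -1.1  4.4] M [-0.24 -0.23 -0.02] pos [0.5886 0.0114 0.0855] q 0.94 w 0.0137
pins 623 224.05 211.72 roller 203 246.3 198.18
```

{"name": "jog_arm", "arguments": {"motion": [[0.1, [0, 0, 0], [0, 1.5, 0]], [0.1, [0, 0, 0], [0, 1.5, 0]], [0.1, [0, 0, 0], [0, 0, 0]]]}}

```text
clock: 13.52
tcp_pos: [0.5886, 0.0114, 0.0855]
orientation: [-1.545, 0.334, -0.333]
contact_force: [0.1, -0.9, 5.4]
grip_width: 0.0133
```

```bash
python3 mon.py m7
```

```text
t 13.52 F [ 0.1 -0.9  5.4] M [-0.29 -0.02  0.04] pos [0.5886 0.0114 0.0855] q 0.992 w 0.0133
pins 607 224.23 211.84 roller 209 246.31 198.18
```

{"name": "jog_arm", "arguments": {"motion": [[0.1, [0, 0, 0], [0, 1.5, 0]], [0.1, [0, 0, 0], [0, 1.5, 0]], [0.1, [0, 0, 0], [0, 0, 0]]]}}

```text
clock: 13.82
tcp_pos: [0.5886, 0.0114, 0.0855]
orientation: [-1.538, 0.375, -0.374]
contact_force: [0.4, -1.8, 6.0]
grip_width: 0.0135
```

```bash
python3 mon.py m8
```

```text
t 13.82 F [ 0.4 -1.8  6. ] M [-0.3  -0.07 -0.04] pos [0.5886 0.0114 0.0855] q 1.045 w 0.0135
pins 630 224.04 211.73 roller 191 246.3 198.23
```

{"name": "jog_arm", "arguments": {"motion": [[0.1, [0, 0, 0], [0, 1.5, 0]], [0.1, [0, 0, 0], [0, 1.5, 0]], [0.1, [0, 0, 0], [0, 0, 0]]]}}

```text
clock: 14.12
tcp_pos: [0.5886, 0.0114, 0.0855]
orientation: [-1.531, 0.415, -0.415]
contact_force: [1.1, -1.9, 6.3]
grip_width: 0.0134
```

```bash
python3 mon.py m9
```

```text
t 14.12 F [ 1.1 -1.9  6.3] M [-0.31 -0.08 -0.01] pos [0.5886 0.0114 0.0855] q 1.097 w 0.0134
pins 619 224.01 211.68 roller 198 246.29 198.28
```

View pics/m9.png

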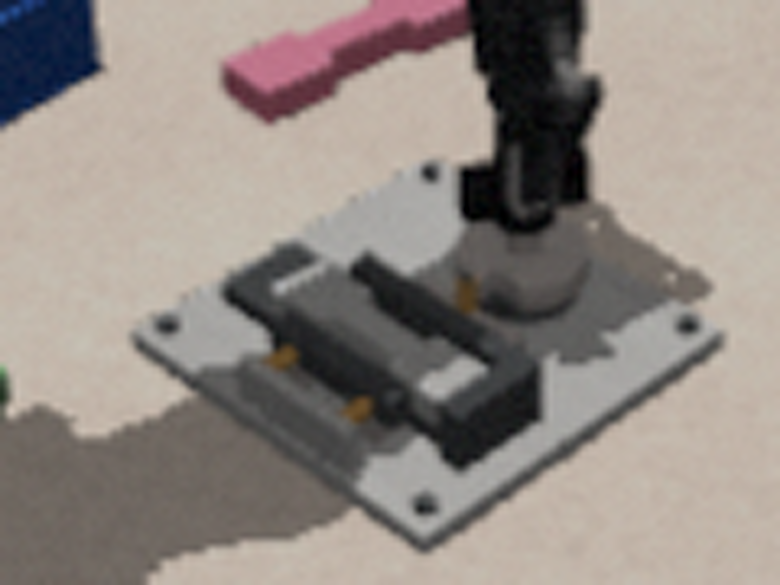

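{"name": "jog_arm", "arguments": {"motion": [[0.1, [0, 0, 0], [0, 1.5, 0]], [0.1, [0, 0, 0], [0, 1.5, 0]], [0.1, [0, 0, 0], [0, 0, 0]]]}}

```text
clock: 14.42
tcp_pos: [0.5886, 0.0114, 0.0855]
orientation: [-1.523, 0.456, -0.455]
contact_force: [0.0, -1.6, 6.0]
grip_width: 0.0133
```

```bash
python3 mon.py m10
```

```text
t 14.42 F [ 0.  -1.6  6. ] M [-0.27 -0.08  0.05] pos [0.5886 0.0114 0.0855] q 1.149 w 0.0133
pins 612 224.15 211.78 roller 203 246.38 198.14
```

{"name": "jog_arm", "arguments": {"motion": [[0.1, [0, 0, 0], [0, 1.5, 0]], [0.1, [0, 0, 0], [0, 1.5, 0]], [0.1, [0, 0, 0], [0, 0, 0]]]}}

```text
clock: 14.72
tcp_pos: [0.5885, 0.0114, 0.0855]
orientation: [-1.513, 0.497, -0.496]
contact_force: [0.2, -1.9, 5.7]
grip_width: 0.0134
```

```bash
python3 mon.py m11
```

```text
t 14.72 F [ 0.2 -1.9  5.7] M [-0.3  -0.04 -0.13] pos [0.5885 0.0114 0.0855] q 1.202 w 0.0134
pins 629 224.2 211.82 roller 204 246.32 198.13
```

{"name": "jog_arm", "arguments": {"motion": [[0.1, [0, 0, 0], [0, 1.5, 0]], [0.1, [0, 0, 0], [0, 1.5, 0]], [0.1, [0, 0, 0], [0, 0, 0]]]}}

```text
clock: 15.02
tcp_pos: [0.5885, 0.0114, 0.0854]
orientation: [-1.503, 0.538, -0.537]
contact_force: [0.0, -1.3, 5.3]
grip_width: 0.0136
```

```bash
python3 mon.py m12
```

```text
t 15.02 F [ 0.  -1.3  5.3] M [-0.34  0.01 -0.08] pos [0.5885 0.0114 0.0854] q 1.254 w 0.0136
pins 658 224.44 211.95 roller 243 246.58 198.0
```

{"name": "jog_arm", "arguments": {"motion": [[0.1, [0, 0, 0], [0, 1.5, 0]], [0.1, [0, 0, 0], [0, 1.5, 0]], [0.1, [0, 0, 0], [0, 0, 0]]]}}

```text
clock: 15.32
tcp_pos: [0.5885, 0.0114, 0.0854]
orientation: [-1.492, 0.579, -0.578]
contact_force: [-0.3, -1.7, 5.6]
grip_width: 0.0135
```

```bash
python3 mon.py m13
```

```text
t 15.32 F [-0.3 -1.7  5.6] M [-0.26 -0.   -0.11] pos [0.5885 0.0114 0.0854] q 1.307 w 0.0135
pins 849 225.36 212.57 roller 244 246.77 197.85
```

View pics/m13.png

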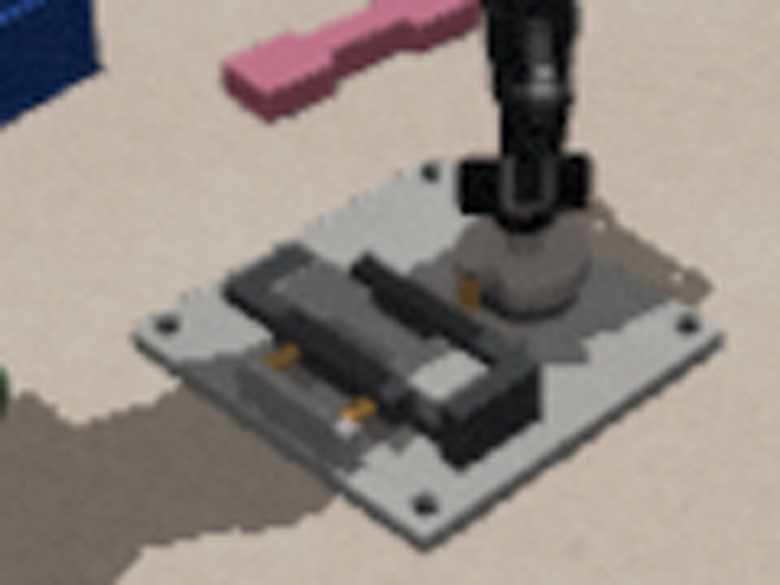

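{"name": "jog_arm", "arguments": {"motion": [[0.1, [0, 0, 0], [0, 1.5, 0]], [0.1, [0, 0, 0], [0, 1.5, 0]], [0.1, [0, 0, 0], [0, 0, 0]]]}}

```text
clock: 15.62
tcp_pos: [0.5885, 0.0114, 0.0854]
orientation: [-1.481, 0.62, -0.619]
contact_force: [0.4, -0.5, 5.3]
grip_width: 0.0137
```

```bash
python3 mon.py m14
```

```text
t 15.62 F [ 0.4 -0.5  5.3] M [-0.26 -0.04 -0.26] pos [0.5885 0.0114 0.0854] q 1.36 w 0.0137
pins 959 225.89 212.79 roller 232 247.5 197.28
```

View pics/m14.png

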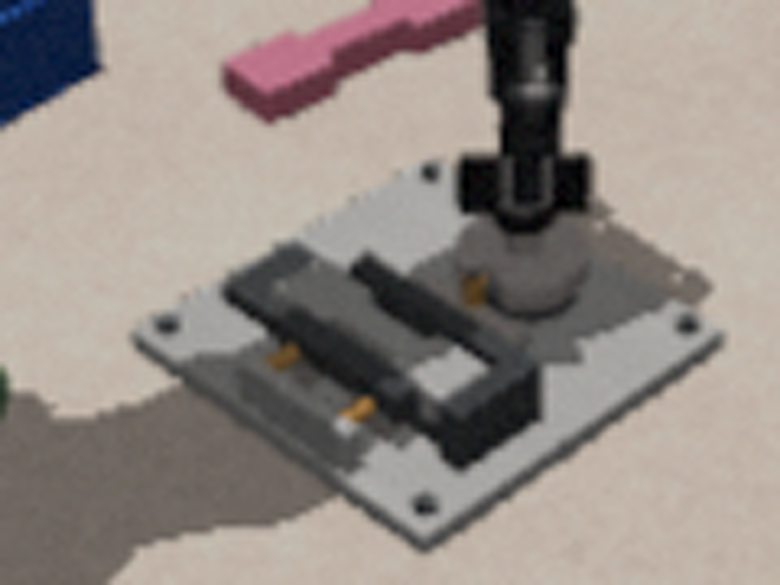

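Run:
```python
from mv import *
g=load('side'); a=proj(g,[[*F(.004,0),.03],[*F(.012,0),.03],[*F(-.068,0),.042],[*F(-.060,0),.042]]); print(a, a[1]-a[0],a[3]-a[2])
```

```text
[[246.02915791 197.80126357]
 [247.96579862 196.58669188]
 [227.76451177 205.89161735]
 [229.86077157 204.5908384 ]] [ 1.93664071 -1.21457169] [ 2.09625979 -1.30077895]
```

{"name": "jog_arm", "arguments": {"motion": [[0.1, [0, 0, 0], [0, 0, 0]], [0.1, [0, 0, 0], [0, 0, 0]]]}}

```text
clock: 15.83
tcp_pos: [0.5885, 0.0114, 0.0854]
orientation: [-1.481, 0.619, -0.618]
contact_force: [0.1, -0.4, 6.2]
grip_width: 0.0135
```

```bash
python3 mon.py m15
```

```text
t 15.83 F [ 0.1 -0.4  6.2] M [-0.24 -0.04 -0.27] pos [0.5885 0.0114 0.0854] q 1.359 w 0.0135
pins 960 225.95 212.81 roller 243 247.67 197.4
```

Run:
```python
import cv2,numpy as np
a=[cv2.imread(f'pics/{k}.png')[215:480,180:480] for k in('m12','m15')]
o=np.hstack([cv2.convertScaleAbs(cv2.resize(x,None,fx=1.3,fy=1.3),alpha=1.8) for x in a]); cv2.imwrite('pics/cmp.png',o); print(o.shape)
```

```text
(344, 780, 3)
```

View pics/cmp.png

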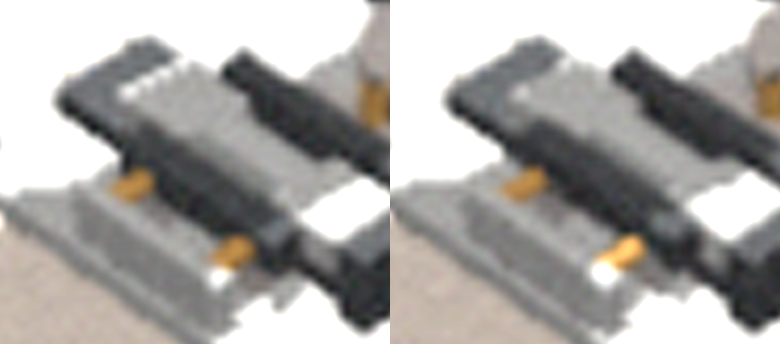

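```bash
cat > jaw.py <<'E'
import sys
from mv import *
g=load('side')
xs=np.arange(-.100,-.040,.002)
def prof(im):
    out=[]
    G=im.astype(np.float32)
    for x in xs:
        v=[]
        for y in np.arange(-.012,.013,.002):
            u=proj(g,[*F(x,y),.042])[0]
            v.append(cv2.getRectSubPix(G,(1,1),(float(u[0]),float(u[1])))[0,0])
        out.append(np.mean(v))
    return np.array(out)
def fromcrop(k):
    c=cv2.cvtColor(cv2.imread(f'pics/{k}.png'),cv2.COLOR_BGR2GRAY); s=cv2.resize(c,(120,90),interpolation=cv2.INTER_AREA)
    G=np.zeros((384,512),np.float32); G[153:243,175:295]=s; return G
print('x   ',(xs*1000).astype(int))
for k in sys.argv[1:]: print(k,prof(fromcrop(k)).round().astype(int))
E
python3 jaw.py m5 m9 m12 m13 m14 m15
```

```text
x    [-100  -98  -96  -94  -92  -90  -88  -86  -83  -81  -79  -77  -75  -73
  -71  -69  -67  -65  -63  -61  -59  -57  -55  -53  -51  -49  -47  -45
  -43  -41]
m5 [87 79 73 67 58 46 36 30 29 31 35 38 39 38 39 44 52 61 68 72 76 82 89 95
 97 97 96 94 87 72]
m9 [86 78 71 67 58 45 35 31 30 31 34 36 38 38 40 45 53 62 69 73 77 82 89 94
 96 97 96 94 87 71]
m12 [86 79 73 68 59 47 36 31 29 29 32 36 38 38 39 41 47 56 65 72 77 83 90 95
 97 97 97 94 86 71]
m13 [86 79 74 71 65 54 42 34 29 29 32 36 39 39 38 40 43 50 60 69 76 83 89 94
 96 96 96 94 86 71]
m14 [88 81 76 73 71 67 58 44 32 27 28 32 35 37 38 39 40 42 48 58 68 77 86 92
 95 96 96 95 91 78]
m15 [88 82 77 74 71 66 57 44 34 28 27 28 32 35 37 38 39 42 48 58 69 78 86 93
 96 97 96 95 90 79]
```

{"name": "jog_arm", "arguments": {"motion": [[0.1, [0, 0, 0], [0, 1.5, 0]], [0.1, [0, 0, 0], [0, 0, 0]]]}}

```text
clock: 16.05
tcp_pos: [0.5885, 0.0114, 0.0855]
orientation: [-1.475, 0.64, -0.639]
contact_force: [-1.4, -0.6, 8.3]
grip_width: 0.0135
```

```bash
python3 mon.py m16; python3 jaw.py m14 m16
```

```text
t 16.05 F [-1.4 -0.6  8.3] M [-0.28  0.07 -0.18] pos [0.5885 0.0114 0.0855] q 1.386 w 0.0135
pins 1052 226.26 213.04 roller 197 247.95 197.02 
x    [-100  -98  -96  -94  -92  -90  -88  -86  -83  -81  -79  -77  -75  -73
  -71  -69  -67  -65  -63  -61  -59  -57  -55  -53  -51  -49  -47  -45
  -43  -41]
m14 [88 81 76 73 71 67 58 44 32 27 28 32 35 37 38 39 40 42 48 58 68 77 86 92
 95 96 96 95 91 78]
m16 [90 85 82 79 76 74 70 63 50 37 29 26 27 31 34 37 38 39 39 44 52 63 73 82
 89 94 96 96 96 93]
```

{"name": "jog_arm", "arguments": {"motion": [[0.1, [0, 0, 0], [0, 0, 0]], [0.1, [0, 0, 0], [0, 0, 0]], [0.1, [0, 0, 0], [0, 0, 0]]]}}

```text
clock: 16.35
tcp_pos: [0.5884, 0.0114, 0.0854]
orientation: [-1.475, 0.639, -0.638]
contact_force: [-0.3, -0.4, 5.5]
grip_width: 0.0136
```

```bash
python3 mon.py m17; python3 jaw.py m16 m17
```

```text
t 16.35 F [-0.3 -0.4  5.5] M [-0.23  0.04 -0.17] pos [0.5884 0.0114 0.0854] q 1.385 w 0.0136
pins 984 226.07 212.97 roller 209 247.95 197.04 
x    [-100  -98  -96  -94  -92  -90  -88  -86  -83  -81  -79  -77  -75  -73
  -71  -69  -67  -65  -63  -61  -59  -57  -55  -53  -51  -49  -47  -45
  -43  -41]
m16 [90 85 82 79 76 74 70 63 50 37 29 26 27 31 34 37 38 39 39 44 52 63 73 82
 89 94 96 96 96 93]
m17 [91 86 82 80 77 74 70 62 50 37 30 27 28 31 34 37 37 37 40 45 53 63 72 81
 89 94 97 97 96 93]
```

View pics/m17.png

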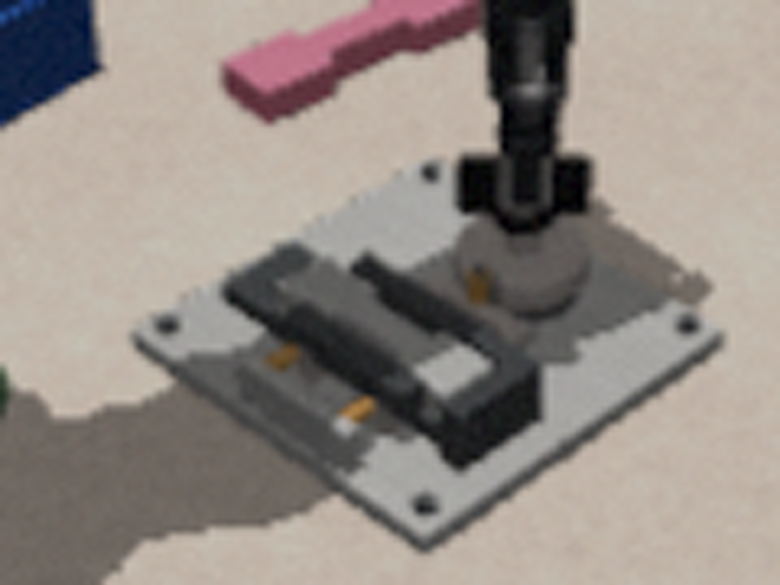

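{"name": "jog_arm", "arguments": {"motion": [[0.1, [0, 0, 0], [0, 1, 0]], [0.1, [0, 0, 0], [0, 0, 0]], [0.1, [0, 0, 0], [0, 0, 0]]]}}

```text
clock: 16.65
tcp_pos: [0.5885, 0.0114, 0.0854]
orientation: [-1.471, 0.652, -0.651]
contact_force: [-0.3, -0.5, 6.0]
grip_width: 0.0137
```

```bash
python3 mon.py m18; python3 jaw.py m17 m18
```

```text
t 16.65 F [-0.3 -0.5  6. ] M [-0.27  0.02 -0.07] pos [0.5885 0.0114 0.0854] q 1.402 w 0.0137
pins 1041 226.2 213.01 roller 197 248.0 196.99 
x    [-100  -98  -96  -94  -92  -90  -88  -86  -83  -81  -79  -77  -75  -73
  -71  -69  -67  -65  -63  -61  -59  -57  -55  -53  -51  -49  -47  -45
  -43  -41]
m17 [91 86 82 80 77 74 70 62 50 37 30 27 28 31 34 37 37 37 40 45 53 63 72 81
 89 94 97 97 96 93]
m18 [91 86 82 79 76 73 70 62 50 37 29 27 29 32 36 37 37 38 40 45 53 63 74 83
 90 94 96 96 96 93]
```

{"name": "jog_arm", "arguments": {"motion": [[0.25, [0, 0, 0], [0, 0, 0]], [0.4, [0, 0, 0], [0, 0, 0]], [0.5, [0, 0, 0], [0, 0, 0]], [0.5, [0, 0, 0], [0, 0, 0]], [0.5, [0, 0, 0], [0, 0, 0]], [0.5, [0, -0.01, 0], [0, 0, 0]], [0.5, [0, -0.02, 0], [0, 0, 0]], [0.5, [0, -0.03, 0], [0, 0, 0]], [0.5, [0, -0.03, 0], [0, 0, 0]], [0.5, [0, -0.03, 0], [0, 0, 0]]]}}

```text
clock: 17.53
tcp_pos: [0.5886, 0.0114, 0.2071]
orientation: [-1.471, 0.651, -0.65]
contact_force: [0.2, 0.8, -0.5]
grip_width: 0.0429
```

```bash
python3 mon.py m19
```

```text
t 17.53 F [ 0.2  0.8 -0.5] M [ 0.04 -0.04  0.04] pos [0.5886 0.0114 0.2071] q 1.4 w 0.0429
pins 593 224.28 211.72 roller 191 247.95 197.03
```

View pics/m19.png

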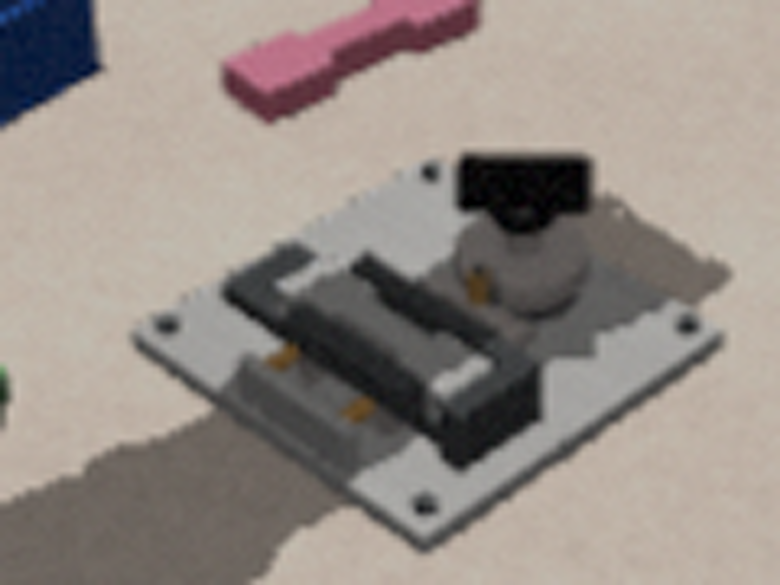

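{"name": "jog_arm", "arguments": {"motion": [[0.5, [-0.02, -0.01, 0.024], [0, 0, 0]], [0.5, [-0.02, -0.01, 0.024], [0, 0, 0]], [0.5, [-0.02, -0.01, 0.024], [0, 0, 0]], [0.5, [-0.02, -0.01, 0.024], [0, 0, 0]], [0.5, [-0.02, -0.01, 0.024], [0, 0, 0]], [0.5, [-0.02, 0, 0.024], [0, 0, 0]], [0.5, [-0.02, 0, 0.024], [0, 0, 0]], [0.5, [-0.02, 0, 0.024], [0, 0, 0]], [0.5, [0, 0, 0], [0, 0, 0]], [0.5, [0, 0, 0], [0, 0, 0]]]}}

```text
clock: 18.42
tcp_pos: [0.6224, 0.262, 0.2551]
orientation: [-1.472, 0.647, -0.646]
contact_force: [-0.3, -1.0, -0.5]
grip_width: 0.0428
```

```bash
python3 look.py z9 side,top; cp pics/top0.png /dev/null
python3 - <<'E'
from h import *
f=load('top'); cv2.imwrite('pics/z9full.png',f['image'][:,:,::-1])
E
```

```text
18.4167 [-0.34 -1.04 -0.46] [-0.031 -0.018  0.072] 0.042817877789630615
cur zang 42.58 tool y [-5.e-04  4.e-04 -1.e+00] pos [0.6224 0.262  0.2551]
shift mm [  51.5  206.1 -206.2] turn deg [-1.000e-02 -4.555e+01 -4.000e-02]
side off [175 153]
top off [168 148]
```

View pics/z9top.png

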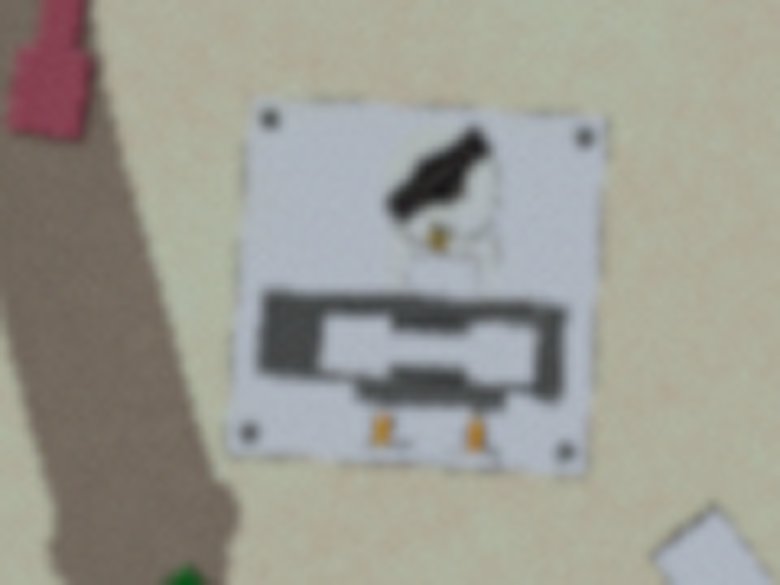

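View pics/z9side.png

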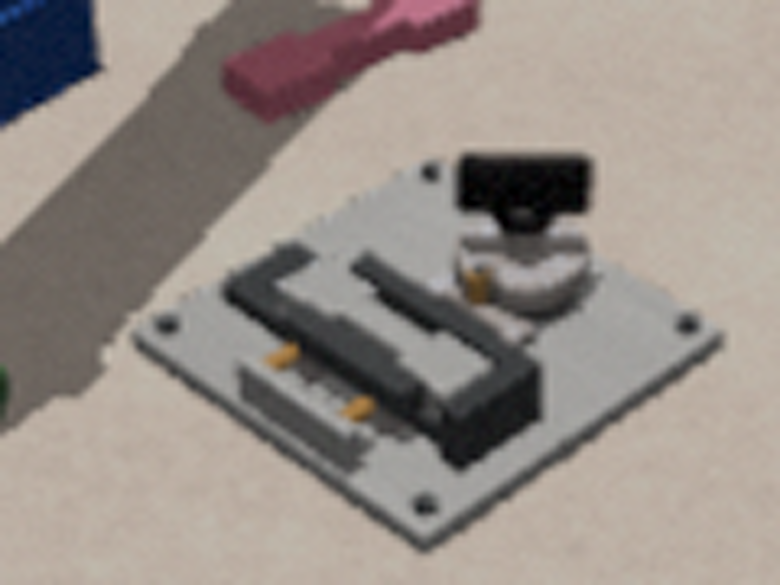

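View pics/z9full.png

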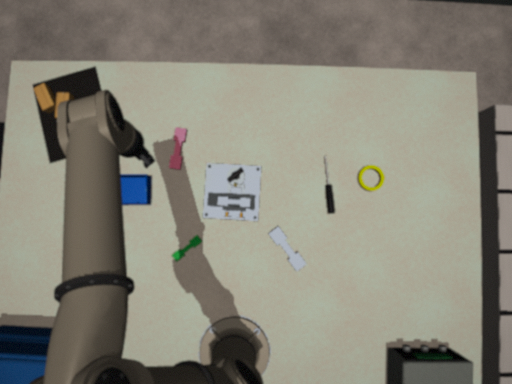

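```bash
python3 -c "
from bench import r
print(r.hand_in(), r.get_obs()['clock'])"
```

```text
the job is handed in; nothing more can be done
the job is handed in; nothing more can be done
```

I pushed the small grey bar along the channel until it stalled on the end stop. Then I turned the knob clockwise in small steps until the roller dropped, let go, moved the arm clear and handed the job in at about 18.4 s. `hand_in` gave no verdict.

- **Bar home:** at the stop the push force rose to about 5 N and the bar stopped moving, with the jaw still open. The last top and side pictures show it still against the stop, and up against the fence along its length. I judged this by eye rather than measuring it to the 2 mm and 0.04 rad limits.
- **Knob and jaw:** I turned the knob from about 0.13 to 1.40 rad. The roller dropped gradually, with the jaw about 4–5 mm in at 1.36 rad. It was about 7–8 mm in at 1.385 rad, and a further 1° did not move it. I then stopped, and the jaw and roller stayed put after release.
- **Bystanders:** the tape and screwdriver look unmoved in the last top picture. The arm partly hides the bin there, but it never came near it.

Some readings disagreed or were too weak to use:
- The two cameras disagreed by 4–5 mm on where the fixture is, so I aimed at a blend of the two and corrected by force.
- The wrist moment was too noisy to show the drop. I read the drop from the side camera instead, so the jaw travel is good to about 1 mm.
- I had no direct reading of the force on the roller. Forces at the tool stayed below about 8.5 N while turning.

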